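# Turn the planner's card and set out the topping carousel

### The job

Get the topping carousel ready for tomorrow: first take the steel page weight off the ring planner, then turn the stiff card with the orange tab over the rings so that it lies flat on the left showing its other face. After that stand every topping pot upright in the middle of the ring mark of its lid's colour on the lazy susan, and leave the lazy susan with its white pointer pointing where it points now (turn it back by its handle if it gets knocked round). Lay the page weight flat on the middle of the turned card to hold it open, and do not knock the other things on the shelf aside.

Things in the scene. Friction and masses are not known exactly. Their poses are not given: they have to be found in the camera images.
- planner: Blue ring planner lying open, fixed, 170 mm along the spine, 250 mm across. Origin mid-spine on the shelf; x along the spine (away from the robot), y to the left cover, z up. Four 40 mm steel rings, tops at 51 mm, share a centre line along x, 29 mm up. Left and right page stacks: 24 to 112 mm from the spine line, 146 mm long, tops at 27 mm; covers 3 mm thick.
- leaf (a joint): Turn of the stiff card leaf about the rings' centre line, rad: 0 flat on the right-hand stack (start), pi/2 upright, pi turned over, flat on the left-hand stack. Cream, 3 mm thick, 150 mm along the spine, 12 to 120 mm from the axis, 90 g; let go, it sinks slowly to the side it leans to. Its underside at the start shows the coloured carousel plan.
- leaf_tab (a point): Middle of the orange tab on the leaf's outer edge: 46 mm along the spine (centred at planner x = -15 mm), 18 mm outwards (120 to 138 mm from the axis), 3 mm thick. With the leaf flat it overhangs the stack by 26 mm and the cover by 13 mm, 29 mm above the shelf: a tilted fingertip fits beneath. Axes turn with the leaf, at 0 like the planner's.
- left_page (a point): Middle of the left-hand page when the leaf lies turned over, on the upper surface of the leaf, 30.5 mm above the shelf and 72 mm to the left of the spine line. Axes like the planner's.
- page_weight: Loose steel page weight, a bar 110 x 24 x 16 mm (x, y, z), about 220 g; origin at the centre of its underside. Starts lying on the leaf on the right-hand page, length roughly along the spine. The shelf in front of the planner and lazy susan (x 0.37 to 0.41 m, y -0.10 to 0.15 m) is clear for setting it down meanwhile.
- susan_top (a joint): Turn of the lazy susan's disc, rad, counter-clockwise from above; starts anywhere. Turns freely (about 0.01 N m of friction), a light sideways push turns it.
- susan_handle (a point): Middle of the wooden bar handle over the lazy susan's centre, 73 mm above the shelf: bar 36 mm long (x), 12 mm wide (y), 18 mm high, on a thin post. The disc has a radius of 135 mm, its top is 28 mm above the shelf; axes turn with it, z up.
- pointer (a point): White pointer arrow on the disc, 120 mm from its centre, at the level of its top. Shows which way the lazy susan faces.
- pot_red: Squat white topping pot with a red lid, a plain cylinder 46 mm across and 50 mm high, about 120 g; origin at the centre of its underside, z up. Its place is the red ring mark on the lazy susan. May be absent (None).
- pot_yellow: Squat white topping pot with a yellow lid, a plain cylinder 46 mm across and 50 mm high, about 120 g; origin at the centre of its underside, z up. Its place is the yellow ring mark on the lazy susan. May be absent (None).
- pot_green: Squat white topping pot with a green lid, a plain cylinder 46 mm across and 50 mm high, about 120 g; origin at the centre of its underside, z up. Its place is the green ring mark on the lazy susan. May be absent (None).
- pot_blue: Squat white topping pot with a blue lid, a plain cylinder 46 mm across and 50 mm high, about 120 g; origin at the centre of its underside, z up. Its place is the blue ring mark on the lazy susan. May be absent (None).
- pot_black: Squat white topping pot with a black lid, a plain cylinder 46 mm across and 50 mm high, about 120 g; origin at the centre of its underside, z up. Its place is the black ring mark on the lazy susan. May be absent (None).
- mark_red (a point): Centre of the red ring mark (54 mm across) on top of the lazy susan's disc, 75 mm from its centre, 28 mm above the shelf; turns with the disc. The five marks are 72 degrees apart.
- mark_yellow (a point): Centre of the yellow ring mark (54 mm across) on top of the lazy susan's disc, 75 mm from its centre, 28 mm above the shelf; turns with the disc. The five marks are 72 degrees apart.
- mark_green (a point): Centre of the green ring mark (54 mm across) on top of the lazy susan's disc, 75 mm from its centre, 28 mm above the shelf; turns with the disc. The five marks are 72 degrees apart.
- mark_blue (a point): Centre of the blue ring mark (54 mm across) on top of the lazy susan's disc, 75 mm from its centre, 28 mm above the shelf; turns with the disc. The five marks are 72 degrees apart.
- mark_black (a point): Centre of the black ring mark (54 mm across) on top of the lazy susan's disc, 75 mm from its centre, 28 mm above the shelf; turns with the disc. The five marks are 72 degrees apart.
- bottle: Bystander: green glass bottle with a cork, 68 mm across, 210 mm high; origin under its centre.
- saucer: Bystander: white saucer, 130 mm across, 16 mm high; origin under its centre.
- teaspoon: Bystander: steel teaspoon lying on the shelf, 130 mm long; origin near its middle.
- mug: Bystander: blue mug, 80 mm across, 90 mm high; origin under its centre.
- salt: Bystander: white salt shaker, 44 mm across, 77 mm high; origin under its centre.
- egg_timer: Bystander: yellow egg timer, 60 mm across, 60 mm high; origin under its centre.
Mind the look-alikes: they are no part of the job. Leave any turquoise look-alike of the page_weight alone.

How it is judged:
By the outcome, as a careful person would: the job done as asked, in the order asked, and still so for the second after the job is handed in, with the robot touching nothing.
Of pot_red, pot_yellow, pot_green, pot_blue, pot_black only 3 to 5 are there at a start; the rules pass over those that are not, and their reading is None.
At some moment in a run one of pot_red, pot_yellow, pot_green, pot_blue, pot_black may be knocked a few centimetres aside while the robot is not near it.
Once in a run the grip may slacken for a moment while it holds something.
It also fails if it takes over 210 s, if anything falls off the work surface, if the arm or the gripper's body presses on something with over 40 N, if the wrist force passes 120 N, or if a joint passes its speed limit or range.

### The arm

A 6-joint arm with a two-finger parallel gripper is mounted at the origin on the work surface. World frame = base frame: x ahead of the robot, y to its left, z up, the work surface at z = 0. Lengths are in mm, angles in rad, forces in N, time in s.
With the tool pointing down it reaches from about 375 to 925 mm from the base axis. Payload 5.7 kg.
Tool frame: the origin (TCP) lies between the finger pads; the fingertips stand robot.tip_reach ahead of it and the grasp point (between the pads) lies 11 mm behind it (robot.tip_reach is the distance from the TCP to the fingertips, in mm); x points along the fingers, y is the direction in which the jaws open and shut, and the axes are right-handed (so a half turn about x gives the same grasp; the last joint's range is limited). The gripper opens to 85 mm and grips with 20 to 120 N. Pads are 22 mm wide; open, the fingers measure 114 mm over their backs; the gripper's body (76 mm by 85 mm) begins 54 mm behind the grasp point. The pads swing forward as they close: fully open they stand 13 mm farther back than shut.
Start: joints at [1.141, 0.359, 1.51, -0, 1.272, -0.115], TCP at [185.768, 570.486, 239.267] pointing down, gripper open.
Joint ranges: [-2.97, 2.97], [-1.01, 2.36], [0.21, 2.38], [-0.96, 4.11], [0.2, 2.71], [-2.98, 2.98]. Speed limits (rad/s): [2.39, 2.39, 3.14, 3.14, 3.14, 3.14].

### API

Orientations are given as a rotation vector (axis times angle).
In Python, from cell import robot gives the robot as it stands.
- The arm moves only by the tool apply_moves, never from a script. Its argument "increments" is one flat list of numbers, 7 for each row, row after row: the shift along the tool's x, y, z in cm, then the turn, a rotation vector about the tool's x, y, z in degrees, then the gripper's target within -1 to 1 (shut at 1, half-way at 0, fully open at -1). In form: [tx, ty, tz, ax, ay, az, fingers, tx, ty, tz, ax, ay, az, fingers, ...]. A call has 1 to 10 rows; each row is the pose to reach, as a shift and turn from the pose commanded when the call began, along the tool's axes at that moment; what a row does not reach only later rows make up. A row lasts 1/10 s, in which the tool goes at most 50 mm and 8.59 degrees, less where a joint would pass 70% of its speed; a pose out of reach is approached as far as the arm can. A call with a gripper value outside its range is refused whole. The fingers move at their own pace and stop on an object; "newtons" is the grip in N (left out, the last holds). Time passes only in rows, so rows that repeat a pose let the fingers close. It gives the time, the measured TCP pose, the force and the opening at its end, in the units of the state.
- robot.observe(): the state, without advancing time (a new reading comes with each control period).
- robot.get_image(name): name is "scene" or "top" or "wrist"; returns (picture, depth): 420x560x3 uint8, red, green, blue; 420x560 float32, mm along the optical axis (not along the pixel's ray), 0 where there is no reading.
- robot.camera_info(name): a dict with "fx", "fy", "cx", "cy" (pixels), "xyz" and "attitude" of the camera in the world. Camera axes: x right, y up, looking along -z (the intrinsics and any distortion apply to the point x, -y, -z); pixel columns grow to the right and rows downward; lengths in mm; the calibration is good to about 2 mm. A picture is of the moment at which its call begins: read the wrist's pose just before it. camera_info takes no time and is no camera call; for the wrist camera it gives the pose at the moment of the call.
- robot.close_job(): hands the job in, once; it reports no verdict.
The state is a dict: "clock": time; "qpos": joint angles; "joint_vel": joint speeds; "joint_efforts": joint torques, N m; "tcp_pos": TCP position; "ee_rot": TCP orientation; "force": force on the tool from outside, world axes, zero at the start; "moment": the same for the moment, N m; "grip_width": finger opening in mm.
Only numpy, scipy, OpenCV 4.12 (cv2) and the standard library are available. Lean on these libraries where they do the work, as an engineer would, in place of code of your own. Each camera call takes 0.05 s, during which the arm holds its last target. There are 200 camera calls.

## Working session

There is one attempt and no reset: what is moved stays moved. The work goes in short steps, Python scripts to look and compute and a tool call to move; the robot and the scene stay as the last step left them, time stands still between calls to the robot, and variables do not carry over. Pictures are saved under pics/ and viewed, about 12 in all and at most 16, crops included, and the job is handed in when it is done.

Besides the shell and the picture viewer there is one more tool, called after "Call:" as a command line: name --argument value ..., lists and objects as JSON in quotes. apply_moves: Moves the arm, as the interface text tells. Its arguments: {"type":"object","properties":{"increments":{"type":"array","items":{"type":"number"}},"newtons":{"type":"number"}},"required":["increments"]}

```bash
ls; mkdir -p pics; cat > h.py <<'E'
import numpy as np, cv2
from scipy.spatial.transform import Rotation as R
from cell import robot
def snap(n,save=None):
    i=robot.camera_info(n); im,d=robot.get_image(n)
    if save: cv2.imwrite('pics/'+save+'.png',im[:,:,::-1])
    return im,d,i
def att(i):
    a=np.array(i['attitude'],float)
    return R.from_rotvec(a) if a.shape==(3,) else (R.from_matrix(a) if a.shape==(3,3) else R.from_quat(a))
def rays(i,uv):
    uv=np.atleast_2d(np.array(uv,float))
    c=np.stack([(uv[:,0]-i['cx'])/i['fx'],-(uv[:,1]-i['cy'])/i['fy'],-np.ones(len(uv))],1)
    return att(i).apply(c)
def onz(i,uv,z):
    r=rays(i,uv); o=np.array(i['xyz'],float)
    return o+r*((z-o[2])/r[:,2])[:,None]
def cloud(i,d):
    v,u=np.mgrid[:d.shape[0],:d.shape[1]]
    r=rays(i,np.stack([u.ravel(),v.ravel()],1))
    return (np.array(i['xyz'],float)+r*d.ravel()[:,None]).reshape(*d.shape,3)
E
python3 - <<'E'
from h import *
print(robot.tip_reach, robot.observe())
for n in('scene','top'):
    im,d,i=snap(n,n+'0'); print(n,i)
E
```

```text
pics
8.0 {'clock': 0.0, 'qpos': array([ 1.14087975e+00,  3.59511452e-01,  1.51144921e+00,  1.57119247e-05,
        1.27248762e+00, -1.15097674e-01]), 'joint_vel': array([ 0.00163977, -0.00090016, -0.00040627,  0.00020183, -0.00252878,
        0.0002953 ]), 'joint_efforts': array([-2.43276467e-03, -5.27628064e+01, -2.78614229e+01, -2.12281261e-04,
        1.36749737e-02,  1.70165612e-05]), 'tcp_pos': array([185.50646573, 569.89878839, 238.44334544]), 'ee_rot': array([ 0.2456893 ,  1.55715226, -0.24849989]), 'force': array([-0.58087204,  0.01130644, -0.6455044 ]), 'moment': array([-0.03765015, -0.06718884, -0.0191198 ]), 'grip_width': 85.35043220993929}
scene {'fx': 499.09552472318444, 'fy': 499.09552472318444, 'cx': 272.841096596579, 'cy': 209.2444317984192, 'xyz': array([1392.05005579,  314.69227258, 1045.36508047]), 'attitude': array([0.49924698, 0.74631963, 1.82461941])}
top {'fx': 396.70059124971186, 'fy': 396.70059124971186, 'cx': 273.07648232540475, 'cy': 212.2222525640898, 'xyz': array([ 427.21378276,   11.54464244, 1006.66618701]), 'attitude': array([ 0.09230159, -0.09460029, -1.55749085])}
```

View pics/top0.png

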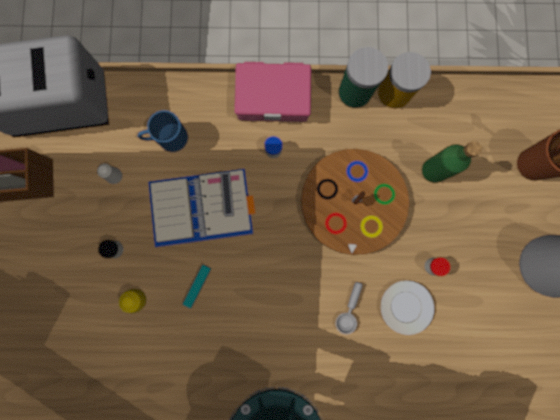

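View pics/scene0.png

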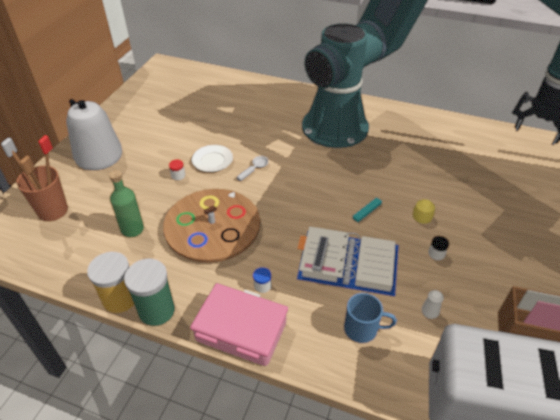

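Top view: robot below, +x up, +y left. The blue pot is at (273,146), red at (440,266) and black at (109,248), with no yellow or green pot. The yellow thing at (130,300) is the egg timer. The planner is at (200,208) with the dark weight at (227,193) and the orange tab at (251,204). The susan is at (356,200) with its pointer at (352,248). The turquoise look-alike at (197,286) stays alone.

```bash
cat >> h.py <<'E'
def blob(im,lo,hi,roi,minA=6):
    hsv=cv2.cvtColor(im,cv2.COLOR_RGB2HSV)
    lo=np.array(lo);hi=np.array(hi)
    m=cv2.inRange(hsv,lo,hi) if lo[0]<=hi[0] else cv2.inRange(hsv,np.array([0,*lo[1:]]),hi)|cv2.inRange(hsv,lo,np.array([180,*hi[1:]]))
    k=np.zeros_like(m);u0,v0,u1,v1=roi;k[v0:v1,u0:u1]=m[v0:v1,u0:u1]
    n,l,s,c=cv2.connectedComponentsWithStats(k)
    return k,[(c[j],s[j,4],s[j,:4]) for j in np.argsort(-s[1:,4])+1 if s[j,4]>=minA]
E
python3 - <<'E'
from h import *
np.set_printoptions(precision=1,suppress=True)
im,d,i=snap('top')
P=cloud(i,d)
for nm,lo,hi,roi,z in [('potblue',(105,150,60),(125,255,255),(255,130,292,165),50),('potred',(172,150,60),(8,255,255),(415,250,460,285),50),('potblack',(0,0,0),(180,255,60),(95,235,125,262),50),
 ('tab',(5,180,120),(18,255,255),(240,190,265,220),29),
 ('mred',(172,120,60),(8,255,255),(320,205,350,240),28),('myel',(22,150,120),(32,255,255),(355,210,390,242),28),('mgrn',(45,120,50),(80,255,255),(370,178,402,210),28),('mblu',(105,120,60),(125,255,255),(342,158,372,186),28),('mblk',(0,0,0),(180,255,60),(312,175,342,203),28),
 ('pointer',(0,0,150),(180,60,255),(340,240,365,256),28),('weight',(0,0,0),(180,120,110),(218,170,236,220),46),('timer',(22,150,80),(32,255,255),(110,280,150,320),60)]:
    k,b=blob(im,lo,hi,roi)
    for c,a,s in b[:1]:
        cc=c
        if nm[0]=='m': cc=s[:2]+(s[2:]-1)/2
        cnt=np.argwhere(k)[:,::-1].astype(np.float32)
        print(nm,c,a,s,onz(i,cc,z)[0], 'depthz',P[int(c[1]),int(c[0])])
        if nm in('weight',):
            r=cv2.minAreaRect(cnt);print(r,onz(i,cv2.boxPoints(r),z))
# planner depth: blue
k,b=blob(im,(105,120,40),(125,255,255),(140,160,262,250))
r=cv2.minAreaRect(np.argwhere(k)[:,::-1].astype(np.float32));print('planner',r,onz(i,r[0],3),'\n',onz(i,cv2.boxPoints(r),3))
big=cv2.resize(im[130:320,90:470,::-1],None,fx=2.1,fy=2.1,interpolation=cv2.INTER_CUBIC)
cv2.imwrite('pics/c1.png',big)
E
```

```text
potblue [273.  145.3] 216 [266 137  16  17] [708.8  12.9  50. ] depthz [710.2  15.3  47.8]
potred [440.3 266.2] 303 [431 257  20  19] [ 416.4 -390.6   50. ] depthz [ 416.8 -389.7   50.5]
potblack [108.3 248.3] 317 [ 98 239  22  19] [450.2 405.3  50. ] depthz [450.8 407.   47.8]
tab [250.6 204.5] 101 [247 196   8  18] [562.9  67.   29. ] depthz [563.9  68.3  31.3]
mred [335.4 223. ] 241 [325 212  22  23] [ 519.3 -144.2   28. ] depthz [ 519.3 -142.9   28.1]
myel [371.1 226. ] 275 [360 215  23  23] [ 512.8 -232.    28. ] depthz [ 512.5 -231.2   31.4]
mgrn [384.  193.6] 153 [374 184  21  20] [ 594.7 -266.    28. ] depthz [ 595.3 -264.9   31.9]
mblu [356.3 171.1] 135 [347 162  20  19] [ 651.3 -198.    28. ] depthz [ 651.5 -196.9   27.2]
mblk [326.5 189. ] 113 [317 179  21  20] [ 605.8 -123.5   28. ] depthz [ 604.2 -120.8   29.6]
pointer [351.9 246.7] 31 [349 244   7   7] [ 461.3 -184.    28. ] depthz [ 462.9 -181.7   28.8]
weight [226.3 192.2] 555 [218 170  18  47] [590.4 126.   46. ] depthz [590.4 126.5  48.9]
((226.5, 193.0), (46.0, 17.0), 90.0) [[645.7 148.   46. ]
 [646.2 106.   46. ]
 [531.9 103.4  46. ]
 [531.5 144.8  46. ]]
timer [130.4 301.9] 441 [119 291  27  23] [325.5 342.   60. ] depthz [327.5 343.5  58.7]
planner ((199.38870239257812, 207.55413818359375), (64.49671173095703, 97.52779388427734), 82.50414276123047) [[557.3 198.8   3. ]] 
 [[622.1 336.    3. ]
 [658.3  88.3   3. ]
 [493.4  63.7   3. ]
 [458.5 306.8   3. ]]
```

View pics/c1.png

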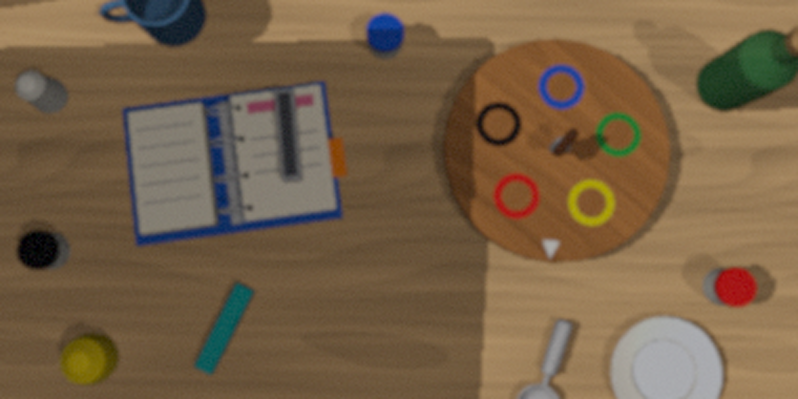

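The crop matches: spine along +x turned about 8.5°, weight at crop (289,135), tab at (338,157), five marks clear. Next I'll look closer with the wrist camera above the planner.

```bash
cat >> h.py <<'E'
np.set_printoptions(precision=2,suppress=True)
def down(a,tilt=0):
    """fingers down, jaw direction at a deg in the world; tilt: deg about tool y"""
    a=np.radians(a); y=np.array([np.cos(a),np.sin(a),0]); x=np.array([0,0,-1.])
    return R.from_matrix(np.stack([x,y,np.cross(x,y)],1))*R.from_rotvec([0,np.radians(tilt),0])
def go(p,rot=None,show=True):
    """tool-frame increment (cm,deg) from the present pose to TCP p, rot"""
    o=robot.observe(); r0=R.from_rotvec(o['ee_rot'])
    if rot is None: rot=r0
    c=[rot,rot*R.from_rotvec([np.pi,0,0])]
    rv=[(r0.inv()*q).as_rotvec(degrees=True) for q in c]
    sh=r0.inv().apply(np.array(p)-o['tcp_pos'])/10
    print('shift',sh,'turn',rv[0],'or',rv[1],'dist',np.linalg.norm(sh)*10)
E
python3 - <<'E'
from h import *
o=robot.observe(); print(R.from_rotvec(o['ee_rot']).as_matrix(), o['tcp_pos'])
i=robot.camera_info('wrist'); r=R.from_rotvec(o['ee_rot'])
print('cam in tool',r.inv().apply(i['xyz']-o['tcp_pos']),(r.inv()*att(i)).as_matrix(),i)
go([540,140,330],down(98.5))
E
```

```text
[[-0.    0.31  0.95]
 [-0.    0.95 -0.31]
 [-1.   -0.   -0.  ]] [185.55 570.03 238.62]
cam in tool [-134.44   -0.19  -68.79] [[-0.    0.27 -0.96]
 [ 1.   -0.   -0.  ]
 [-0.   -0.96 -0.27]] {'fx': 320.0222199449489, 'fy': 320.0222199449489, 'cx': 275.2376759703409, 'cy': 212.1701192986223, 'xyz': array([120.16, 591.33, 373.07]), 'attitude': array([-0.24, -0.17,  1.25])}
shift [ -9.1  -29.93  47.02] turn [-26.54  -0.03   0.08] or [153.46   0.11   0.04] dist 564.7282448729044
```

Call:
apply_moves --increments '[-4,-15,23,-13,0,0,-1,-9,-30,46,-26.5,0,0,-1,-9,-30,46,-26.5,0,0,-1,-9,-30,46,-26.5,0,0,-1,-9,-30,46,-26.5,0,0,-1,-9,-30,46,-26.5,0,0,-1,-9,-30,46,-26.5,0,0,-1,-9,-30,46,-26.5,0,0,-1,-9,-30,46,-26.5,0,0,-1,-9,-30,46,-26.5,0,0,-0.2]'

```text
clock: 1.15
tcp_pos: [491.1, 190.6, 319.0]
ee_rot: [-0.116, 1.568, 0.116]
force: [0.1, 0.7, 1.2]
grip_width: 73.5
```

Call:
apply_moves --increments '[0,0,0,0,0,0,-0.2,0,0,0,0,0,0,-0.2,0,0,0,0,0,0,-0.2]'

```text
clock: 1.45
tcp_pos: [489.4, 193.0, 318.2]
ee_rot: [-0.116, 1.569, 0.116]
force: [-0.6, 0.8, 0.1]
grip_width: 50.9
```

```bash
python3 - <<'E'
from h import *
o=robot.observe(); print(o['tcp_pos'],o['grip_width'],o['qpos'])
im,d,i=snap('wrist','w1'); P=cloud(i,d); np.savez('w1.npz',P=P,im=im)
E
```

```text
[489.36 192.96 318.19] 50.91480870136802 [ 0.24  0.19  1.55  0.    1.4  -1.47]
```

View pics/w1.png

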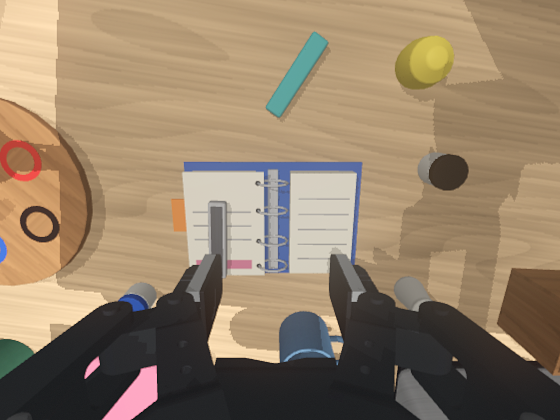

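The view shows planner x 184-360, rings along column ~270, weight at (218,238), tab at (179,215). Turquoise bar at the top, black pot (443,171).

```bash
python3 - <<'E'
from h import *
f=np.load('w1.npz'); P=f['P']; im=f['im']; i=robot.camera_info('wrist')
hsv=cv2.cvtColor(im,cv2.COLOR_RGB2HSV)
def rect(m,z,nm):
    n,l,s,c=cv2.connectedComponentsWithStats(m.astype(np.uint8)); j=1+np.argmax(s[1:,4]); v,u=np.where(l==j)
    q=onz(i,np.stack([u,v],1),z)[:,:2].astype(np.float32); r=cv2.minAreaRect(q); print(nm,len(u),r, cv2.boxPoints(r).tolist(), 'z',np.median(P[v,u,2]))
V,U=np.mgrid[:420,:560]
# weight: top surface by depth
m=(P[:,:,2]>41)&(P[:,:,2]<52)&(U>200)&(U<235)&(V>190)&(V<285)&(hsv[:,:,2]<160)
rect(m,46.5,'weight')
m=(hsv[:,:,0]>4)&(hsv[:,:,0]<18)&(hsv[:,:,1]>150)&(U>165)&(U<190)&(V>190)&(V<240)
rect(m,29,'tab')
m=(hsv[:,:,0]>100)&(hsv[:,:,0]<125)&(hsv[:,:,1]>120)&(U>175)&(U<370)&(V>150)&(V<285)
rect(m,3,'cover')
# weight mean z of leaf, etc
print('leaf z',np.median(P[200:270,190:205,2]),'left z',np.median(P[180:260,300:350,2]))
# pages row edges: cream
m=(hsv[:,:,1]<60)&(hsv[:,:,2]>150)&(P[:,:,2]>20)&(P[:,:,2]<34)&(U>180)&(U<268)&(V>150)&(V<285); rect(m,30.5,'leaf')
m=(hsv[:,:,1]<60)&(hsv[:,:,2]>150)&(P[:,:,2]>18)&(P[:,:,2]<34)&(U>286)&(U<368)&(V>150)&(V<285); rect(m,27,'left')
E
```

```text
weight 622 ((586.6530151367188, 125.98938751220703), (97.72903442382812, 17.78546714782715), 5.97784948348999) [[537.1280517578125, 129.7448272705078], [538.9803466796875, 112.05606842041016], [636.177978515625, 122.23394775390625], [634.32568359375, 139.92269897460938]] z 46.96454987514656
tab 374 ((563.0361938476562, 69.03202056884766), (44.558837890625, 16.05430030822754), 8.362483024597168) [[539.8262329101562, 73.73361206054688], [542.1610717773438, 57.850006103515625], [586.2461547851562, 64.33042907714844], [583.9113159179688, 80.21403503417969]] z 30.524838667029456
cover 103 ((476.6611022949219, 196.62547302246094), (2.7925329208374023, 103.57423400878906), 8.56358814239502) [[467.5689392089844, 247.62730407714844], [482.9918518066406, 145.2078094482422], [485.7532653808594, 145.62364196777344], [470.3303527832031, 248.0431365966797]] z 2.8661075659615562
leaf z 30.65418863367279 left z 27.602332815437677
leaf 6055 ((568.9454345703125, 134.7890625), (150.0967254638672, 108.10848999023438), 8.475547790527344) [[486.749755859375, 177.19180297851562], [502.68359375, 70.26397705078125], [651.14111328125, 92.38632202148438], [635.207275390625, 199.31414794921875]] z 30.529678139720374
left 5952 ((547.8460083007812, 266.9344787597656), (146.54742431640625, 88.544189453125), 8.479657173156738) [[468.84503173828125, 299.91778564453125], [481.90155029296875, 212.341552734375], [626.8469848632812, 233.951171875], [613.7904663085938, 321.52740478515625]] z 27.554724548608533
```

```bash
python3 - <<'E'
from h import *
go([591,126.5,110],down(96.5))
go([591,126.5,41],down(96.5))
E
```

```text
shift [20.81 -8.13  9.11] turn [ 2.04 -0.08 -0.01] or [-177.96    0.02   -0.13] dist 241.27853642492573
shift [27.71 -8.13  9.12] turn [ 2.04 -0.08 -0.01] or [-177.96    0.02   -0.13] dist 302.8464535944651
```

Call:
apply_moves --increments '[20.8,-8.1,9.1,2,0,0,-0.2,20.8,-8.1,9.1,2,0,0,-0.2,20.8,-8.1,9.1,2,0,0,-0.2,20.8,-8.1,9.1,2,0,0,-0.2,20.8,-8.1,9.1,2,0,0,-0.2,20.8,-8.1,9.1,2,0,0,-0.2,20.8,-8.1,9.1,2,0,0,-0.2,24,-8.1,9.1,2,0,0,-0.2,26.5,-8.1,9.1,2,0,0,-0.2,26.5,-8.1,9.1,2,0,0,-0.2]'

```text
clock: 2.5
tcp_pos: [589.9, 127.0, 53.3]
ee_rot: [-0.09, 1.572, 0.09]
force: [-0.3, 0.1, -0.0]
grip_width: 51.2
```

```bash
python3 - <<'E'
from h import *
print(robot.observe()['force']);go([591,126.5,41],down(96.5))
E
```

```text
[-0.27  0.15 -0.03]
shift [ 1.23 -0.07  0.11] turn [ 0.06 -0.18 -0.01] or [-179.94    0.02   -0.29] dist 12.325678378530586
```

Call:
apply_moves --increments '[1.2,0,0.1,0,0,0,-0.2,1.2,0,0.1,0,0,0,-0.2,1.2,0,0.1,0,0,0,1,1.2,0,0.1,0,0,0,1,1.2,0,0.1,0,0,0,1,1.2,0,0.1,0,0,0,1,1.2,0,0.1,0,0,0,1,1.2,0,0.1,0,0,0,1,1.2,0,0.1,0,0,0,1,1.2,0,0.1,0,0,0,1]' --newtons 70

```text
clock: 3.5
tcp_pos: [594.0, 126.1, 43.2]
ee_rot: [-0.088, 1.567, 0.089]
force: [-0.7, 1.3, 6.6]
grip_width: 22.1
```

Call:
apply_moves --increments '[-2,0,0,0,0,0,1,-5,0,0,0,0,0,1,-7,0,0,0,0,0,1,-7,0,0,0,0,0,1,-7,0,0,0,0,0,1]'

```text
clock: 4.0
tcp_pos: [593.3, 125.8, 111.8]
ee_rot: [-0.089, 1.568, 0.088]
force: [-0.6, -1.0, -2.3]
grip_width: 21.6
```

```bash
python3 - <<'E'
from h import *
o=robot.observe();print(o['force'],o['grip_width'],o['tcp_pos'],o['qpos'])
go([392,40,120],down(8)); go([392,40,25],down(8)); go([392,40,120],down(96.5))
E
```

```text
[-0.64 -1.05 -2.34] 21.58432927372332 [593.29 125.8  111.83] [ 0.1   0.5   1.63 -0.    1.01 -1.59]
shift [ -0.83  -6.26 -20.97] turn [88.46  0.04 -0.03] or [-91.54   0.03   0.04] dist 218.96603654302723
shift [  8.67  -6.26 -20.97] turn [88.46  0.04 -0.03] or [-91.54   0.03   0.04] dist 235.41139543390128
shift [ -0.83  -6.26 -20.97] turn [-0.04  0.04  0.01] or [179.96   0.01  -0.06] dist 218.96603654302723
```

Call:
apply_moves --increments '[-0.8,-6.3,-21,40,0,0,1,-0.8,-6.3,-21,88,0,0,1,-0.8,-6.3,-21,88,0,0,1,-0.8,-6.3,-21,88,0,0,1,-0.8,-6.3,-21,88,0,0,1,-0.8,-6.3,-21,88,0,0,1,-0.8,-6.3,-21,88,0,0,1,-0.8,-6.3,-21,88,0,0,1,-0.8,-6.3,-21,88,0,0,1,-0.8,-6.3,-21,88,0,0,1]'

```text
clock: 5.0
tcp_pos: [390.4, 39.6, 118.6]
ee_rot: [1.077, 1.29, -1.079]
force: [-0.3, -0.5, -2.2]
grip_width: 21.6
```

```bash
python3 - <<'E'
from h import *
o=robot.observe();print(o['force'],o['grip_width'],o['tcp_pos'],o['qpos'])
go([392,40,15],down(3))
E
```

```text
[-0.32 -0.49 -2.16] 21.623534032271003 [390.44  39.62 118.64] [-0.08  0.24  2.08 -0.    0.83 -0.25]
shift [10.36  0.19 -0.  ] turn [ 7.15 -0.02  0.15] or [-172.85   -0.23   -0.03] dist 103.65241453086269
```

Call:
apply_moves --increments '[5,0.2,0,7,0,0,1,9,0.2,0,7,0,0,1,10,0.2,0,7,0,0,1,10.3,0.2,0,7,0,0,1,10.6,0.2,0,7,0,0,1,10.6,0.2,0,7,0,0,1]'

```text
clock: 5.6
tcp_pos: [393.8, 40.0, 13.8]
ee_rot: [1.164, 1.237, -1.164]
force: [0.5, -0.4, -2.2]
grip_width: 22.2
```

Call:
apply_moves --increments '[0.1,0,0,0,0,0,1,0.1,0,0,0,0,0,1,0.1,0,0,0,0,0,-0.2,0.1,0,0,0,0,0,-0.2,0.1,0,0,0,0,0,-0.2,0.1,0,0,0,0,0,-0.2,0.1,0,0,0,0,0,-0.2,-4,0,0,0,0,0,-0.2,-9,0,0,0,0,0,-0.2,-13,0,0,0,0,0,-0.2]'

```text
clock: 6.6
tcp_pos: [393.4, 40.0, 145.5]
ee_rot: [1.164, 1.238, -1.164]
force: [0.9, -0.7, -0.5]
grip_width: 51.3
```

```bash
python3 - <<'E'
from h import *
o=robot.observe();print(o['force'],o['grip_width'],o['tcp_pos'],o['qpos'])
im,d,i=snap('top','t2')
print(blob(im,(0,0,0),(180,120,90),(230,260,290,300)))
k,b=blob(im,(5,180,120),(18,255,255),(240,190,265,220));print(onz(i,b[0][0],29))
E
```

```text
[ 0.95 -0.66 -0.51] 51.252196170184455 [393.37  40.02 145.5 ] [-0.07  0.19  2.04 -0.    0.91 -0.14]
(array([[0, 0, 0, ..., 0, 0, 0],
       [0, 0, 0, ..., 0, 0, 0],
       [0, 0, 0, ..., 0, 0, 0],
       ...,
       [0, 0, 0, ..., 0, 0, 0],
       [0, 0, 0, ..., 0, 0, 0],
       [0, 0, 0, ..., 0, 0, 0]], shape=(420, 560), dtype=uint8), [(array([259.09, 279.45]), np.int32(2154), array([230, 260,  60,  40], dtype=int32))])
[[562.49  66.75  29.  ]]
```

```bash
cat >> h.py <<'E'
O=np.array([558.5,199.9]); PSI=8.48
def pl(x,y):
    a=np.radians(PSI); return O+x*np.array([np.cos(a),np.sin(a)])+y*np.array([-np.sin(a),np.cos(a)])
def lp(phi,th,s=11,x=-15,rc=138):
    """TCP for pushing the tab rim at leaf angle phi with tool tilt th (deg)"""
    f,t=np.radians([phi,th]); c=np.array([-rc*np.cos(f)-1.5*np.sin(f),29+rc*np.sin(f)-1.5*np.cos(f)])
    d=np.array([np.sin(t),-np.cos(t)]); n=np.array([np.cos(t),np.sin(t)])
    q=c+(s-8)*d-11*n; return np.array([*pl(x,q[0]),q[1]]), down(PSI,th)
E
python3 - <<'E'
from h import *
p,r=lp(0,40); print(p); go(p+[0,-5,100],r)
print(r.as_matrix())
E
```

```text
[564.97  54.77  18.13]
shift [ 3.38 16.81  0.05] turn [-4.57 40.07 -2.19] or [164.86  -3.28 -60.16] dist 171.43457154017327
[[-0.09  0.99  0.11]
 [ 0.64  0.15 -0.76]
 [-0.77  0.   -0.64]]
```

Call:
apply_moves --increments '[3,17,0,-4.6,40,-2.2,1,3,17,0,-4.6,40,-2.2,1,3,17,0,-4.6,40,-2.2,1,3,17,0,-4.6,40,-2.2,1,3,17,0,-4.6,40,-2.2,1,3,17,0,-4.6,40,-2.2,1,3,17,0,-4.6,40,-2.2,1,3,17,0,-4.6,40,-2.2,1,3,17,0,-4.6,40,-2.2,1]'

```text
clock: 7.55
tcp_pos: [562.7, 51.7, 114.9]
ee_rot: [1.551, 1.809, -0.733]
force: [0.1, -0.6, -0.1]
grip_width: -0.2
```

```bash
python3 - <<'E'
from h import *
o=robot.observe();print(o['force'],o['grip_width'],o['tcp_pos'],o['qpos'],R.from_rotvec(o['ee_rot']).as_matrix())
p,r=lp(0,40); go(p+[0,-5,100],r); go(p+[2,-12,30],r); go(p+[2,-12,0],r); go(p,r)
snap('wrist','w2')
E
```

```text
[ 0.07 -0.65 -0.1 ] -0.1558523220425779 [562.69  51.66 114.89] [-0.4   0.63  1.63  0.59  1.34 -0.83] [[-0.1   0.99  0.11]
 [ 0.63  0.15 -0.76]
 [-0.77 -0.01 -0.64]]
shift [-0.39  0.2  -0.04] turn [-0.2   0.07  0.4 ] or [179.8    0.63  -0.1 ] dist 4.390437278247521
shift [4.51 0.34 5.01] turn [-0.2   0.07  0.4 ] or [179.8    0.63  -0.1 ] dist 67.4878017890273
shift [6.81 0.36 6.93] turn [-0.2   0.07  0.4 ] or [179.8    0.63  -0.1 ] dist 97.2643483544887
shift [7.59 0.35 6.  ] turn [-0.2   0.07  0.4 ] or [179.8    0.63  -0.1 ] dist 96.83954980756474
```

View pics/w2.png

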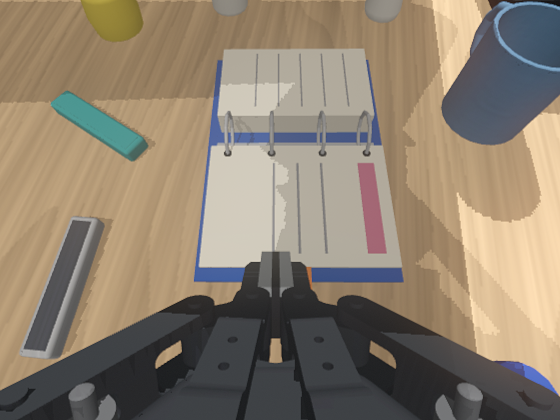

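The view shows the closed fingertips right over the orange tab (295,275) and the page weight set down flat at (62,285). Next I'll go under the tab.

Call:
apply_moves --increments '[2.2,0.3,4,0,0,0,1,4.5,0.3,5,0,0,0,1,5.5,0.3,6,0,0,0,1,6.8,0.4,6.9,0,0,0,1,6.8,0.4,6.9,0,0,0,1,7.6,0.4,6,0,0,0,1,7.6,0.4,6,0,0,0,1,7.6,0.4,6,0,0,0,1]'

```text
clock: 8.4
tcp_pos: [566.2, 54.3, 17.8]
ee_rot: [1.553, 1.81, -0.732]
force: [-0.5, 0.4, -0.2]
grip_width: 0.0
```

```bash
python3 - <<'E'
from h import *
o=robot.observe();print(o['force'],o['tcp_pos'],o['qpos'])
for f,t in [(0,40),(5,40),(10,40),(16,40),(22,40),(28,40),(34,40),(40,40),(46,40),(50,40),(55,35)]:
    print(f,end=' ');go(*lp(f,t))
snap('scene','s3')
im=cv2.imread('pics/s3.png'); cv2.imwrite('pics/s3c.png',cv2.resize(im[170:330,230:440],None,fx=3.5,fy=3.5))
E
```

```text
[-0.51  0.43 -0.19] [566.22  54.26  17.81] [-0.4   0.78  1.66  0.63  1.2  -0.93]
0 shift [ 0.02 -0.12 -0.07] turn [-0.23 -0.02  0.37] or [179.77   0.58   0.03] dist 1.3860557490657441
5 shift [-0.88 -0.13 -0.88] turn [-0.23 -0.02  0.37] or [179.77   0.58   0.03] dist 12.453252336221443
10 shift [-1.7  -0.13 -1.76] turn [-0.23 -0.02  0.37] or [179.77   0.58   0.03] dist 24.462935563687445
16 shift [-2.58 -0.14 -2.9 ] turn [-0.23 -0.02  0.37] or [179.77   0.58   0.03] dist 38.84073035439328
22 shift [-3.34 -0.15 -4.13] turn [-0.23 -0.02  0.37] or [179.77   0.58   0.03] dist 53.11963890860888
28 shift [-3.96 -0.16 -5.43] turn [-0.23 -0.02  0.37] or [179.77   0.58   0.03] dist 67.25570456810308
34 shift [-4.45 -0.17 -6.79] turn [-0.23 -0.02  0.37] or [179.77   0.58   0.03] dist 81.20874433471042
40 shift [-4.79 -0.18 -8.2 ] turn [-0.23 -0.02  0.37] or [179.77   0.58   0.03] dist 94.93993362159176
46 shift [-4.98 -0.19 -9.63] turn [-0.23 -0.02  0.37] or [179.77   0.58   0.03] dist 108.41135639164585
50 shift [ -5.02  -0.19 -10.59] turn [-0.23 -0.02  0.37] or [179.77   0.58   0.03] dist 117.22964565291655
55 shift [ -5.08  -0.2  -11.77] turn [-0.21 -5.02  0.38] or [179.61   0.59   7.87] dist 128.2297221554724
```

View pics/s3c.png

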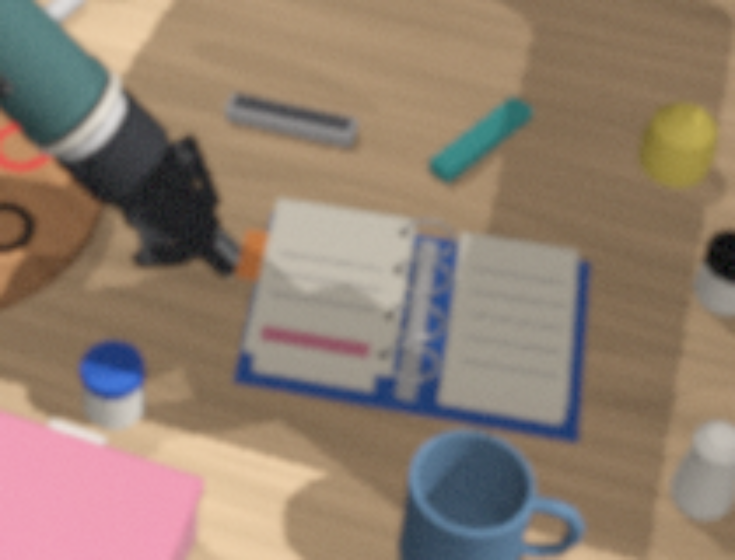

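Fingertip sits at the tab's outer edge at crop (236,262). I'll lift along the arc.

Call:
apply_moves --increments '[0.2,-0.1,-0.1,0,0,0,1,-0.7,-0.1,-0.9,0,0,0,1,-1.5,-0.1,-1.8,0,0,0,1,-2.4,-0.1,-2.9,0,0,0,1,-2.4,-0.1,-2.9,0,0,0,1]'

```text
clock: 8.95
tcp_pos: [565.3, 60.5, 56.4]
ee_rot: [1.553, 1.808, -0.731]
force: [0.5, -0.2, -1.1]
grip_width: 0.2
```

```bash
cat >> h.py <<'E'
def leafang(save=None):
    im,d,i=snap('scene',save); P=cloud(i,d); hsv=cv2.cvtColor(im,cv2.COLOR_RGB2HSV)
    m=(cv2.inRange(hsv,np.array([4,170,120]),np.array([18,255,255]))>0)&(d>0)
    q=P[m]; a=np.radians(PSI); w=q[:,:2]-O; y=-np.sin(a)*w[:,0]+np.cos(a)*w[:,1]; x=np.cos(a)*w[:,0]+np.sin(a)*w[:,1]
    rr=np.hypot(y,q[:,2]-29); k=(abs(x+15)<35)&(rr>112)&(rr<146)
    print('tab pts',k.sum(),'phi',np.degrees(np.arctan2(np.median(q[k,2])-29,-np.median(y[k]))) if k.any() else None)
E
python3 - <<'E'
from h import *
o=robot.observe();print(o['force'],o['tcp_pos'])
leafang('s4')
for f,t in [(16,40),(22,40),(28,40),(34,40),(40,40),(46,40),(50,40),(56,34),(62,28),(68,22),(74,16)]:
    print(f,end=' ');go(*lp(f,t,13))
E
```

```text
[ 0.52 -0.17 -1.11] [565.35  60.5   56.39]
tab pts 27 phi 15.942815187476377
16 shift [ 0.1  -0.1  -0.01] turn [-0.2   0.03  0.28] or [179.8    0.43  -0.05] dist 1.4458869899600943
22 shift [-0.65 -0.11 -1.24] turn [-0.2   0.03  0.28] or [179.8    0.43  -0.05] dist 14.083528097899977
28 shift [-1.28 -0.11 -2.55] turn [-0.2   0.03  0.28] or [179.8    0.43  -0.05] dist 28.506818680733588
34 shift [-1.76 -0.12 -3.91] turn [-0.2   0.03  0.28] or [179.8    0.43  -0.05] dist 42.87469078536062
40 shift [-2.11 -0.13 -5.31] turn [-0.2   0.03  0.28] or [179.8    0.43  -0.05] dist 57.13064210236312
46 shift [-2.3  -0.13 -6.74] turn [-0.2   0.03  0.28] or [179.8    0.43  -0.05] dist 71.23224151339306
50 shift [-2.34 -0.14 -7.7 ] turn [-0.2   0.03  0.28] or [179.8    0.43  -0.05] dist 80.5278675487879
56 shift [-2.4  -0.14 -9.1 ] turn [-0.19 -5.97  0.29] or [179.57   0.45   9.36] dist 94.12866598004618
62 shift [ -2.31  -0.15 -10.5 ] turn [ -0.17 -11.97   0.3 ] or [178.85   0.46  18.75] dist 107.48780499462814
68 shift [ -2.08  -0.15 -11.87] turn [ -0.16 -17.97   0.31] or [177.63   0.48  28.08] dist 120.56324125516774
74 shift [ -1.7   -0.15 -13.22] turn [ -0.14 -23.97   0.31] or [175.94   0.49  37.34] dist 133.31592762826284
```

The tab is lifting exactly as planned (16°).

Call:
apply_moves --increments '[-0.6,-0.1,-1.2,0,0,0,1,-1.2,-0.1,-2.5,0,0,0,1,-1.7,-0.1,-3.9,0,0,0,1,-2,-0.1,-5.3,0,0,0,1,-2.2,-0.1,-6.7,0,0,0,1,-2.3,-0.1,-7.7,0,0,0,1,-2.4,-0.1,-9.1,0,-6,0,1,-2.3,-0.1,-10.5,0,-12,0,1,-2.1,-0.1,-11.9,0,-18,0,1,-1.7,-0.1,-13.2,0,-24,0,1]'

```text
clock: 10.0
tcp_pos: [551.1, 150.2, 153.3]
ee_rot: [1.282, 1.493, -0.976]
force: [-0.2, 0.4, -0.7]
grip_width: -0.1
```

```bash
python3 - <<'E'
from h import *
o=robot.observe();print(o['force'],o['tcp_pos'])
leafang('s5')
for f,t in [(74,16),(80,10),(86,4),(92,0),(98,0),(104,0),(110,0),(116,0),(122,0),(128,0)]:
    print(f,end=' ');go(*lp(f,t,15))
E
```

```text
[-0.23  0.44 -0.73] [551.1  150.15 153.25]
tab pts 0 phi None
74 shift [ 0.24 -0.04  0.52] turn [0.05 0.31 0.27] or [-179.95   -0.42    0.48] dist 5.717072535261186
80 shift [ 0.18 -0.04 -0.86] turn [ 0.07 -5.69  0.27] or [-179.71   -0.42   -8.93] dist 8.788717533701906
86 shift [ 0.25 -0.04 -2.24] turn [  0.08 -11.69   0.26] or [-178.98   -0.41  -18.33] dist 22.499986637988947
92 shift [ 0.52 -0.04 -3.61] turn [  0.09 -15.69   0.26] or [-178.22   -0.41  -24.56] dist 36.44556810495552
98 shift [ 1.02 -0.03 -4.96] turn [  0.09 -15.69   0.26] or [-178.22   -0.41  -24.56] dist 50.66865622225319
104 shift [ 1.65 -0.03 -6.26] turn [  0.09 -15.69   0.26] or [-178.22   -0.41  -24.56] dist 64.75430412679275
110 shift [ 2.42 -0.02 -7.49] turn [  0.09 -15.69   0.26] or [-178.22   -0.41  -24.56] dist 78.6631317043781
116 shift [ 3.31 -0.02 -8.62] turn [  0.09 -15.69   0.26] or [-178.22   -0.41  -24.56] dist 92.35671487920487
122 shift [ 4.31 -0.01 -9.66] turn [  0.09 -15.69   0.26] or [-178.22   -0.41  -24.56] dist 105.7973785929417
128 shift [  5.42  -0.01 -10.59] turn [  0.09 -15.69   0.26] or [-178.22   -0.41  -24.56] dist 118.94820709914796
```

```bash
python3 -c "
import cv2;im=cv2.imread('pics/s5.png');cv2.imwrite('pics/s5c.png',cv2.resize(im[150:310,230:440],None,fx=3.5,fy=3.5))"
```

View pics/s5c.png

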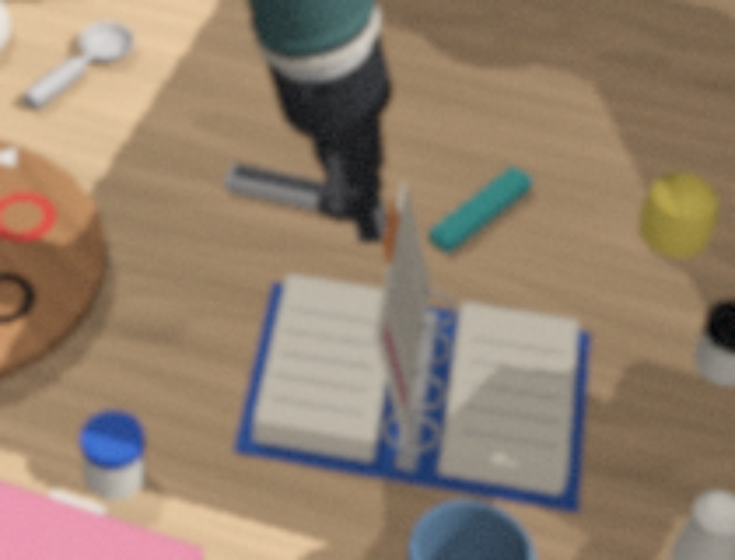

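The leaf is nearly upright, with the tab at crop (390,228) resting against the fingertip. I'll push it past vertical.

Call:
apply_moves --increments '[0.2,0,-0.9,0,-6,0,1,0.3,0,-2.2,0,-12,0,1,0.5,0,-3.6,0,-16,0,1,1,0,-5,0,-16,0,1,1.6,0,-6.3,0,-16,0,1,2.4,0,-7.5,0,-16,0,1,3.3,0,-8.6,0,-16,0,1,4.3,0,-9.7,0,-16,0,1,5.4,0,-10.6,0,-16,0,1,5.4,0,-10.6,0,-16,0,1]'

```text
clock: 11.05
tcp_pos: [532.3, 265.9, 127.6]
ee_rot: [1.093, 1.284, -1.107]
force: [0.2, 0.4, -0.3]
grip_width: -0.3
```

```bash
python3 - <<'E'
from h import *
o=robot.observe();print(o['force'],o['tcp_pos'],o['qpos'])
leafang('s6')
for f,t in [(128,0),(136,0),(144,0),(152,0),(160,0)]:
    print(f,end=' ');go(*lp(f,t,15))
E
```

```text
[ 0.21  0.37 -0.27] [532.28 265.9  127.62] [0.35 0.47 1.63 0.   1.05 0.19]
tab pts 24 phi 168.61678745096492
128 shift [-0.35  0.09 -0.43] turn [ 0.07 -0.02  0.6 ] or [-179.93   -0.94   -0.03] dist 5.610605885989592
136 shift [ 0.93  0.1  -1.88] turn [ 0.07 -0.02  0.6 ] or [-179.93   -0.94   -0.03] dist 20.95722764111942
144 shift [ 2.39  0.12 -3.13] turn [ 0.07 -0.02  0.6 ] or [-179.93   -0.94   -0.03] dist 39.389795844863414
152 shift [ 4.01  0.14 -4.17] turn [ 0.07 -0.02  0.6 ] or [-179.93   -0.94   -0.03] dist 57.852226730196385
160 shift [ 5.76  0.16 -4.97] turn [ 0.07 -0.02  0.6 ] or [-179.93   -0.94   -0.03] dist 76.09358587531908
```

Call:
apply_moves --increments '[-5,0,0,0,0,0,1,-10,0,0,0,0,0,1,-15,0,0,0,0,0,1,-20,0,5,0,0,0,1,-21,3,20,0,0,0,1,-21,3,30,0,0,0,1,-21,3,40,0,0,0,1,-21,3,46,0,0,0,1,-21,3,46,0,0,0,1,-21,3,46,0,0,0,1]'

```text
clock: 12.1
tcp_pos: [607.9, -63.6, 334.3]
ee_rot: [1.096, 1.281, -1.106]
force: [0.4, 0.3, -0.6]
grip_width: -0.4
```

Call:
apply_moves --increments '[0,0,3,0,0,0,-1,0,0,3,0,0,0,-1,0,0,3,0,0,0,-1,0,0,3,0,0,0,-1]'

```text
clock: 12.5
tcp_pos: [612.1, -89.9, 333.9]
ee_rot: [1.095, 1.283, -1.105]
force: [-1.2, 0.8, -0.5]
grip_width: 57.7
```

```bash
python3 - <<'E'
from h import *
o=robot.observe(); print(o['tcp_pos'],o['grip_width'],o['qpos'])
leafang('s7')
im,d,i=snap('wrist','w3'); np.savez('w3.npz',P=cloud(i,d),im=im)
f=np.load('w1.npz'); 
E
```

```text
[612.1  -89.86 333.86] 57.715982042352984 [-0.26  0.32  1.33 -0.    1.5  -0.4 ]
tab pts 39 phi -179.95248999511938
```

View pics/w3.png

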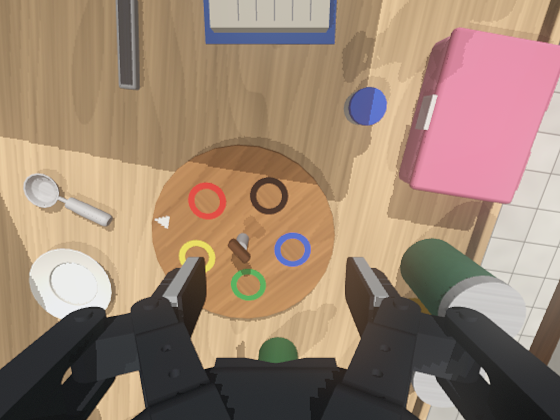

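The leaf reads 180°, flat on the left. This view shows the marks red (207,201), black (269,195), yellow (197,257), blue (293,250) and green (248,284), the pointer (162,222) and the blue pot (367,106).

```bash
cat >> h.py <<'E'
def circ(im,i,lo,hi,roi,z,full=True):
    k,b=blob(im,lo,hi,roi,20)
    if not b: return None
    x,y,w,h=b[0][2]; kk=k*0; kk[y:y+h,x:x+w]=k[y:y+h,x:x+w]
    c=max(cv2.findContours(kk,cv2.RETR_EXTERNAL,cv2.CHAIN_APPROX_NONE)[0],key=cv2.contourArea)[:,0]
    q=onz(i,c,z)[:,:2].astype(np.float32); (e,ax,_)=cv2.fitEllipse(q) 
    return np.array(e),ax
E
python3 - <<'E'
from h import *
f=np.load('w3.npz'); im=f['im']; P=f['P']; i=robot.camera_info('wrist')
col={'red':((172,120,60),(8,255,255)),'yellow':((20,150,100),(32,255,255)),'green':((45,100,40),(85,255,255)),'blue':((105,110,60),(125,255,255)),'black':((0,0,0),(180,130,62))}
roi={'red':(183,178,232,224),'yellow':(174,236,220,270),'green':(226,265,272,305),'blue':(270,230,316,270),'black':(246,174,292,218)}
M={}
for n in col: 
    M[n]=circ(im,i,*col[n],roi[n],28); print(n,M[n])
c=np.mean([M[n][0] for n in M],0); print('centre',c)
for n in M: w=M[n][0]-c; print(n,np.hypot(*w),np.degrees(np.arctan2(w[1],w[0])))
k,b=blob(im,(0,0,170),(180,60,255),(150,208,176,236)); p=onz(i,b[0][0],28)[0]; print('pointer',p,np.degrees(np.arctan2(p[1]-c[1],p[0]-c[0])))
print('blue pot',circ(im,i,(105,110,40),(125,255,255),(340,80,395,130),50))
im,d,it=snap('top')
print('black',circ(im,it,(0,0,0),(180,255,60),(95,235,125,262),50),'red',circ(im,it,(172,150,60),(8,255,255),(415,250,460,285),50),'blue',circ(im,it,(105,150,60),(125,255,255),(255,130,292,165),50))
E
```

```text
red (array([ 519.83, -142.79]), (52.952762603759766, 53.2236213684082))
yellow None
green (array([ 594.34, -264.29]), (51.473838806152344, 52.016021728515625))
blue (array([ 651.51, -197.24]), (50.790931701660156, 51.11022186279297))
black NoneTraceback (most recent call last):
  File "<stdin>", line 8, in <module>
TypeError: 'NoneType' object is not subscriptable
```

```bash
python3 - <<'E'
from h import *
f=np.load('w3.npz'); im=f['im']; P=f['P']; i=robot.camera_info('wrist')
hsv=cv2.cvtColor(im,cv2.COLOR_RGB2HSV); print('blk',hsv[182:190,262:276:3].reshape(-1,3)[:12].tolist(), 'yel',hsv[243:247,190:204:3].reshape(-1,3)[:8].tolist())
print('black',circ(im,i,(0,0,0),(180,255,85),(246,174,292,218),28),'yel',circ(im,i,(24,140,100),(36,255,255),(174,236,218,275),28))
from scipy.optimize import least_squares
Q=np.array([[519.83,-142.79],[594.34,-264.29],[651.51,-197.24]])
s=least_squares(lambda v: (Q-v[:2]-75*np.stack([np.cos(v[2]+np.radians([144,288,0])),np.sin(v[2]+np.radians([144,288,0]))],1)).ravel(),[577,-193,-.07]); print(s.x,np.degrees(s.x[2]),s.fun)
c=s.x[:2]
for n,k in (('black',1),('red',2),('yellow',3)): print(n, c+75*np.array([np.cos(s.x[2]+k*np.radians(72)),np.sin(s.x[2]+k*np.radians(72))]))
k,b=blob(im,(0,0,170),(180,60,255),(150,208,176,236)); p=onz(i,b[0][0],28)[0]; print('pointer',p,np.degrees(np.arctan2(p[1]-c[1],p[0]-c[0])))
print('blue pot',circ(im,i,(105,110,40),(125,255,255),(340,80,395,130),50))
im,d,it=snap('top')
print('black',circ(im,it,(0,0,0),(180,255,60),(95,235,125,262),50),'red',circ(im,it,(172,150,60),(8,255,255),(415,250,460,285),50),'blue',circ(im,it,(105,150,60),(125,255,255),(255,130,292,165),50))
E
```

```text
blk [[10, 109, 75], [10, 105, 73], [10, 100, 69], [11, 101, 71], [11, 105, 73], [10, 103, 74], [13, 121, 101], [14, 135, 138], [12, 129, 115], [10, 101, 71], [11, 109, 84], [14, 131, 162]] yel [[27, 144, 234], [27, 144, 234], [27, 144, 234], [27, 144, 234], [27, 145, 234], [27, 144, 234], [28, 144, 234], [28, 144, 235]]
black (array([ 605.38, -121.96]), (50.20823669433594, 50.75095748901367)) yel (array([ 512.82, -230.54]), (48.97211837768555, 49.50365447998047))
[ 576.81 -191.41   -0.08] -4.469903128420845 [ 0.08 -0.06 -0.01  0.04 -0.07  0.02]
black [ 605.47 -122.11]
red [ 519.75 -142.73]
yellow [ 512.88 -230.63]
pointer [ 460.47 -182.32   28.  ] 175.53346575965566
blue pot (array([710.7 ,  15.16]), (41.029701232910156, 43.32467269897461))
black (array([449.28, 406.11]), (41.281097412109375, 45.842403411865234)) red None blue (array([708.69,  13.06]), (37.066402435302734, 41.427330017089844))
```

```bash
python3 - <<'E'
from h import *
f=np.load('w3.npz'); im=f['im']; P=f['P']
hsv=cv2.cvtColor(im,cv2.COLOR_RGB2HSV); m=(hsv[:,:,0]>160)&(hsv[:,:,0]<176)&(hsv[:,:,1]>60)&(P[:,:,2]>-5)&(P[:,:,0]>600)
m[:, :400]=0
q=P[m]; print('box x',np.percentile(q[:,0],[0.5,5,50]),'y',np.percentile(q[:,1],[1,99]),'z',np.percentile(q[:,2],[50,99]))
print([np.percentile(q[abs(q[:,1]-y)<8,0],1) for y in (-30,0,15,30)])
go([710.7,15.2,150],down(85.5)); go([710.7,15.2,36],down(85.5))
E
```

```text
box x [782.69 787.55 846.54] y [-74.   107.36] z [68.02 70.17]
[np.float64(783.4289868664927), np.float64(784.6441915954731), np.float64(785.6889084309785), np.float64(785.7618071183687)]
shift [18.31 11.45 -8.85] turn [-76.91  -0.37   0.37] or [103.08   0.4    0.39] dist 233.36863329602508
shift [29.71 11.54 -8.84] turn [-76.91  -0.37   0.37] or [103.08   0.4    0.39] dist 330.766550372594
```

Call:
apply_moves --increments '[18.3,11.4,-8.8,-77,0,0,-1,18.3,11.4,-8.8,-77,0,0,-1,18.3,11.4,-8.8,-77,0,0,-1,18.3,11.4,-8.8,-77,0,0,-1,18.3,11.4,-8.8,-77,0,0,-1,18.3,11.4,-8.8,-77,0,0,-1,18.3,11.4,-8.8,-77,0,0,-1,18.3,11.4,-8.8,-77,0,0,-1,18.3,11.4,-8.8,-77,0,0,-1,18.3,11.4,-8.8,-77,0,0,-1]'

```text
clock: 13.65
tcp_pos: [710.6, 14.4, 150.0]
ee_rot: [0.059, 1.578, -0.06]
force: [0.0, 0.2, -0.3]
grip_width: 85.2
```

```bash
python3 - <<'E'
from h import *
o=robot.observe(); print(o['tcp_pos'],o['grip_width'],o['qpos'],o['force'])
im,d,i=snap('wrist','w4'); P=cloud(i,d)
hsv=cv2.cvtColor(im,cv2.COLOR_RGB2HSV)
print('blue', circ(im,i,(105,110,40),(125,255,255),(180,120,380,420),50))
go([710.7,15.2,36],down(85.5))
E
```

```text
[710.57  14.4  149.99] 85.20666207897841 [-0.08  0.6   1.33 -0.    1.22 -1.57] [ 0.01  0.21 -0.26]
blue (array([710.15,  14.51]), (40.71611404418945, 44.60032272338867))
shift [11.4   0.11  0.1 ] turn [-0.11 -0.48  0.07] or [179.89   0.11   0.75] dist 114.0583475045743
```

Call:
apply_moves --increments '[5,0,0,0,0,0,-1,10,0,0,0,-0.4,0,-1,11.4,0,0,0,-0.4,0,-1,11.4,0,0,0,-0.4,0,1,11.4,0,0,0,-0.4,0,1,11.4,0,0,0,-0.4,0,1,11.4,0,0,0,-0.4,0,1,11.4,0,0,0,-0.4,0,1,11.4,0,0,0,-0.4,0,1,11.4,0,0,0,-0.4,0,1]' --newtons 50

```text
clock: 14.7
tcp_pos: [712.4, 13.0, 39.3]
ee_rot: [0.061, 1.565, -0.063]
force: [0.4, 0.3, 7.1]
grip_width: 44.4
```

Call:
apply_moves --increments '[-4,0,0,0,0,0,1,-8,0,0,0,0,0,1,-9,0,0,0,0,0,1,-9,0,0,0,0,0,1]'

```text
clock: 15.1
tcp_pos: [711.9, 13.1, 129.5]
ee_rot: [0.061, 1.565, -0.063]
force: [-0.0, -0.4, -2.8]
grip_width: 43.9
```

```bash
python3 - <<'E'
from h import *
o=robot.observe(); print(o['tcp_pos'],o['grip_width'],o['qpos'],o['force'])
go([651.5,-197.2,130],down(85.5))
E
```

```text
[711.9   13.12 129.45] 43.874810007996466 [-0.08  0.61  1.36 -0.    1.17 -1.57] [-0.04 -0.37 -2.8 ]
shift [ -0.05 -21.44  -4.37] turn [-0.01  0.27  0.07] or [179.99   0.11  -0.42] dist 218.8228499809782
```

Call:
apply_moves --increments '[0,-5,-1,0,0,0,1,0,-10,-2,0,0,0,1,0,-15,-3,0,0,0,1,0,-20,-4,0,0,0,1,0,-21.4,-4.3,0,0,0,1,0,-21.4,-4.3,0,0,0,1,0,-21.4,-4.3,0,0,0,1,2,-21.4,-4.3,0,0,0,1,4,-21.4,-4.3,0,0,0,1,4,-21.4,-4.3,0,0,0,1]'

```text
clock: 16.1
tcp_pos: [648.0, -193.6, 82.9]
ee_rot: [0.062, 1.578, -0.059]
force: [-0.6, -0.0, -1.3]
grip_width: 43.8
```

```bash
python3 - <<'E'
from h import *
o=robot.observe(); print(o['tcp_pos'],o['grip_width'],o['qpos'],o['force'])
im,d,i=snap('wrist','w5'); 
print('blue', circ(im,i,(105,110,40),(125,255,255),(180,200,380,420),o['tcp_pos'][2]-39.3+50))
go([651.5,-197.2,68],down(85.5))
E
```

```text
[ 648.03 -193.56   82.92] 43.77096863673005 [-0.39  0.62  1.47 -0.    1.05 -1.89] [-0.55 -0.03 -1.3 ]
blue (array([ 641.14, -193.62]), (42.828739166259766, 57.56724166870117))
shift [ 1.64 -0.28  0.28] turn [ 0.11 -0.32 -0.04] or [-179.89    0.06   -0.5 ] dist 16.916895912792185
```

View pics/w5.png

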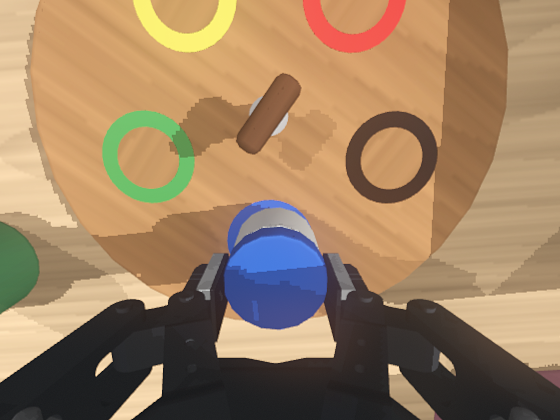

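The blue lid sits centred between the pads at (276,280), above its blue ring.

```bash
python3 - <<'E'
from h import *
o=robot.observe(); i=robot.camera_info('wrist')
print(onz(i,[(276.5,280),(226,280),(327,280),(276,232),(276,328)],o['tcp_pos'][2]+10.7), o['tcp_pos'])
go([651.5,-197.2,68],down(85.5))
E
```

```text
[[ 645.5  -193.57   95.15]
 [ 643.85 -215.1    95.15]
 [ 647.16 -172.03   95.15]
 [ 623.87 -192.15   95.15]
 [ 669.11 -195.57   95.15]] [ 648.99 -194.18   84.45]
shift [ 1.64 -0.28  0.28] turn [ 0.11 -0.32 -0.04] or [-179.89    0.06   -0.5 ] dist 16.916895912792185
```

Call:
apply_moves --increments '[0,-0.3,0.6,0,0,0,1,0.7,-0.3,0.6,0,0,0,1,1.2,-0.3,0.6,0,0,0,1,1.5,-0.3,0.6,0,0,0,1,1.5,-0.3,0.6,0,0,0,1]'

```text
clock: 16.65
tcp_pos: [655.3, -200.1, 70.7]
ee_rot: [0.061, 1.573, -0.062]
force: [-0.2, -0.8, -1.4]
grip_width: 44.2
```

```bash
python3 - <<'E'
from h import *
o=robot.observe(); print(o['tcp_pos'],o['grip_width'],o['force'],o['joint_vel'])
E
```

```text
[ 655.25 -200.05   70.66] 44.19278434177158 [-0.16 -0.83 -1.42] [-0.   -0.01 -0.   -0.    0.   -0.  ]
```

Call:
apply_moves --increments '[0,0.2,-0.1,0,0,0,1,0.2,0.2,-0.1,0,0,0,1,0.2,0.2,-0.1,0,0,0,1,0.2,0.2,-0.1,0,0,0,1]'

```text
clock: 17.05
tcp_pos: [655.0, -198.2, 69.3]
ee_rot: [0.061, 1.571, -0.063]
force: [0.1, -0.4, -1.5]
grip_width: 44.3
```

Call:
apply_moves --increments '[0.1,0,0,0,0,0,1,0.1,0,0,0,0,0,1]'

```text
clock: 17.25
tcp_pos: [655.0, -198.2, 68.2]
ee_rot: [0.061, 1.571, -0.063]
force: [0.4, 0.1, -1.0]
grip_width: 44.6
```

Call:
apply_moves --increments '[0.1,0,0,0,0,0,1,0.1,0,0,0,0,0,1,0.1,0,0,0,0,0,0.1,0.1,0,0,0,0,0,-0.2,0.1,0,0,0,0,0,-0.45,0.1,0,0,0,0,0,-0.45,0.1,0,0,0,0,0,-0.45,-3,0,0,0,0,0,-0.45,-7,0,0,0,0,0,-0.45,-12,0,0,0,0,0,-0.45]'

```text
clock: 18.25
tcp_pos: [653.7, -197.4, 187.5]
ee_rot: [0.062, 1.576, -0.062]
force: [1.0, 0.5, -0.2]
grip_width: 62.0
```

Call:
apply_moves --increments '[-6,0,0,0,0,0,-1,-8,0,-8,0,0,0,-1,-8,0,-8,0,0,0,-1,-8,0,-8,0,0,0,-1]'

```text
clock: 18.65
tcp_pos: [572.6, -191.3, 271.0]
ee_rot: [0.061, 1.571, -0.064]
force: [0.5, -0.3, 0.9]
grip_width: 85.6
```

```bash
cat >> h.py <<'E'
MARK=dict(red=(519.75,-142.73),black=(605.47,-122.11),blue=(651.5,-197.2),yellow=(512.88,-230.63),green=(594.34,-264.29))
E
python3 - <<'E'
from h import *
o=robot.observe(); print(o['tcp_pos'],o['grip_width'],o['force'],o['qpos'])
im,d,i=snap('wrist','w6')
u=onz(i,[(0,0)],0)
r=att(i).inv().apply(np.array([651.5,-197.2,78])-i['xyz']); px=(i['cx']+i['fx']*r[0]/-r[2], i['cy']-i['fy']*r[1]/-r[2]); print('px',px)
x,y=map(int,px)
print('lid',circ(im,i,(105,110,40),(125,255,255),(max(0,x-70),max(0,y-70),x+70,min(420,y+70)),78))
for n,col,z in (('red',((172,120,60),(8,255,255)),28),('green',((45,100,40),(85,255,255)),28)):
    r=att(i).inv().apply(np.array([*MARK[n],z])-i['xyz']); x,y=int(i['cx']+i['fx']*r[0]/-r[2]), int(i['cy']-i['fy']*r[1]/-r[2])
    print(n,circ(im,i,*col,(max(0,x-60),max(0,y-60),max(0,x+60),max(0,min(420,y+60))),z),MARK[n])
im,d,i=snap('top','t6')
print('top blue',circ(im,i,(105,150,50),(125,255,255),(335,150,380,195),78),'red',circ(im,i,(172,150,60),(8,255,255),(415,250,460,285),50),'black',circ(im,i,(0,0,0),(180,255,60),(95,235,125,262),50))
k,b=blob(im,(0,0,150),(180,60,255),(340,236,365,256));print('ptr',[onz(i,x[0],28) for x in b])
E
```

```text
[ 572.59 -191.33  271.  ] 85.56469074885484 [ 0.47 -0.26  0.92] [-0.44  0.34  1.46 -0.    1.34 -1.93]
px (np.float64(276.04612122741116), np.float64(259.961393496977))
lid (array([ 643.59, -197.23]), (44.581390380859375, 64.91441345214844))
red (array([ 519.54, -142.6 ]), (52.98680877685547, 53.6181640625)) (519.75, -142.73)
green (array([ 594.07, -264.45]), (51.786224365234375, 52.295509338378906)) (594.34, -264.29)
top blue (array([ 664.6 , -200.35]), (14.147671699523926, 34.007694244384766)) red (array([ 418.99, -392.01]), (36.84407424926758, 47.5809326171875)) black (array([449.51, 405.7 ]), (42.13786697387695, 47.89991760253906))
ptr [array([[ 462.35, -181.07,   28.  ]])]
```

```bash
cat >> h.py <<'E'
def lid(xy,z,cam='wrist',save=None,rad=45):
    """centre of a pot top near xy from depth points at height z"""
    im,d,i=snap(cam,save); P=cloud(i,d)
    m=(abs(P[:,:,2]-z)<5)&(np.hypot(P[:,:,0]-xy[0],P[:,:,1]-xy[1])<rad)&(d>0)
    m=cv2.morphologyEx(m.astype(np.uint8),cv2.MORPH_OPEN,np.ones((3,3)))
    n,l,s,c=cv2.connectedComponentsWithStats(m)
    if n<2: return None
    j=1+np.argmax(s[1:,4]); cn=max(cv2.findContours((l==j).astype(np.uint8),cv2.RETR_EXTERNAL,cv2.CHAIN_APPROX_NONE)[0],key=cv2.contourArea)[:,0]
    q=onz(i,cn,z)[:,:2].astype(np.float32); e=cv2.fitEllipse(q); return np.array(e[0]),e[1],np.median(P[:,:,2][l==j])
E
python3 - <<'E'
from h import *
print(lid(MARK['blue'],78)); print(lid((420,-390),50,'top')); print(lid((451,407),50,'top')); print(lid(MARK['blue'],78,'top'))
for a in (50,-40): go([418,-389,150],down(a))
E
```

```text
(array([ 652.95, -197.78]), (44.577659606933594, 46.001686096191406), np.float64(77.89743866734591))
(array([ 420.87, -394.31]), (28.976398468017578, 46.493316650390625), np.float64(50.906107877872955))
(array([448.27, 407.12]), (42.90561294555664, 45.54962921142578), np.float64(49.375803697559775))
(array([ 664.61, -214.04]), (5.901252746582031, 9.624537467956543), np.float64(78.45361069658304))
shift [ 11.79 -20.9  -14.2 ] turn [35.51 -0.11  0.08] or [-144.49   -0.11   -0.14] dist 278.85539842949845
shift [ 11.79 -20.9  -14.2 ] turn [125.51  -0.02   0.16] or [-54.49  -0.14  -0.02] dist 278.85539842949845
```

Blue pot is 1.6 mm from its mark centre and the susan is unmoved. Red pot next.

Call:
apply_moves --increments '[0,-5,-4,8,0,0,-1,4,-10,-7,17,0,0,-1,8,-15,-10,25,0,0,-1,8,-21,-14.2,35.5,0,0,-1,8,-21,-14.2,35.5,0,0,-1,8,-21,-14.2,35.5,0,0,-1,8,-21,-14.2,35.5,0,0,-1,8,-21,-14.2,35.5,0,0,-1,8,-21,-14.2,35.5,0,0,-1]'

```text
clock: 19.85
tcp_pos: [418.4, -389.3, 188.8]
ee_rot: [0.545, 1.502, -0.547]
force: [0.1, 0.8, -0.2]
grip_width: 85.4
```

```bash
python3 - <<'E'
from h import *
o=robot.observe(); print(o['tcp_pos'],o['grip_width'],o['force'],o['qpos'])
L=lid((418,-389),50,save='w7'); print(L)
if L: 
    p=L[0]; go([*p,36],down(50)); go([*p,39],down(50))
E
```

```text
[ 418.37 -389.31  188.75] 85.3719342711123 [ 0.13  0.84 -0.17] [-0.87  0.37  1.63 -0.    1.14 -1.74]
(array([ 415.52, -389.15]), (44.482051849365234, 45.19874572753906), np.float64(49.85758547179253))
shift [15.29 -0.16 -0.22] turn [ 0.08 -0.02  0.08] or [-179.92   -0.13   -0.02] dist 152.94271498643806
shift [14.99 -0.16 -0.22] turn [ 0.08 -0.02  0.08] or [-179.92   -0.13   -0.02] dist 149.9432686645273
```

Call:
apply_moves --increments '[5,-0.1,-0.2,0,0,0,-1,10,-0.1,-0.2,0,0,0,-1,13,-0.1,-0.3,0,0,0,-1,15.2,-0.1,-0.3,0,0,0,-1,15.2,-0.1,-0.3,0,0,0,-1]'

```text
clock: 20.4
tcp_pos: [413.5, -386.2, 34.3]
ee_rot: [0.547, 1.507, -0.544]
force: [-1.1, 0.3, -0.7]
grip_width: 85.3
```

Call:
apply_moves --increments '[0,0,0,0,0,0,1,0,0,0,0,0,0,1,0,0,0,0,0,0,1,0,0,0,0,0,0,1,0,0,0,0,0,0,1,0,0,0,0,0,0,1]'

```text
clock: 21.0
tcp_pos: [415.3, -389.8, 38.9]
ee_rot: [0.544, 1.499, -0.549]
force: [1.5, 1.6, 5.7]
grip_width: 44.1
```

Call:
apply_moves --increments '[-4,0,0,0,0,0,1,-8,0,0,0,0,0,1,-9.5,0,0,0,0,0,1,-9.5,0,0,0,0,0,1,-9.5,0,0,0,0,0,1]'

```text
clock: 21.5
tcp_pos: [414.3, -388.8, 132.2]
ee_rot: [0.545, 1.501, -0.548]
force: [0.8, 0.4, -1.7]
grip_width: 44.0
```

```bash
python3 - <<'E'
from h import *
o=robot.observe(); print(o['tcp_pos'],o['grip_width'],o['force'],o['qpos'])
go([*MARK['red'],130],down(49.5))
E
```

```text
[ 414.27 -388.78  132.21] 44.00239879031526 [ 0.83  0.41 -1.69] [-0.87  0.43  1.7  -0.    1.01 -1.75]
shift [ 0.17 25.63 -7.74] turn [0.49 0.03 0.11] or [-179.51   -0.18    0.04] dist 267.7187348035668
```

Call:
apply_moves --increments '[0,5,-1.5,0,0,0,1,0,10,-3,0,0,0,1,0,15,-4.5,0,0,0,1,0,20,-6,0,0,0,1,0,25.6,-7.7,0,0,0,1,0,25.6,-7.7,0,0,0,1,0,25.6,-7.7,0,0,0,1,3,25.6,-7.7,0,0,0,1,5,25.6,-7.7,0,0,0,1,5,25.6,-7.7,0,0,0,1]'

```text
clock: 22.5
tcp_pos: [516.5, -142.9, 78.1]
ee_rot: [0.546, 1.509, -0.549]
force: [-0.9, -0.1, -1.0]
grip_width: 44.2
```

Call:
apply_moves --increments '[0,0,0,0,0,0,1,0,0,0,0,0,0,1]'

```text
clock: 22.7
tcp_pos: [520.2, -144.1, 82.0]
ee_rot: [0.546, 1.501, -0.548]
force: [-0.2, -0.8, -1.4]
grip_width: 44.3
```

```bash
python3 - <<'E'
from h import *
o=robot.observe(); print(o['tcp_pos'],o['grip_width'],o['force'],o['qpos'])
print(lid(o['tcp_pos'][:2],o['tcp_pos'][2]+11.1))
go([*MARK['red'],67.5],down(49.5))
E
```

```text
[ 520.17 -144.11   81.99] 44.28013709875496 [-0.23 -0.76 -1.37] [-0.4   0.47  1.8  -0.    0.87 -1.27]
(array([ 519.02, -142.92]), (45.10446548461914, 51.13274002075195), np.float64(92.879634104312))
shift [ 1.48  0.06 -0.14] turn [0.46 0.06 0.08] or [-179.54   -0.13    0.09] dist 14.8337226850993
```

Call:
apply_moves --increments '[0.8,0,0,0.4,0,0,1,1.3,0,0,0.4,0,0,1,1.4,0,0,0.4,0,0,1,1.4,0,0,0.4,0,0,1]'

```text
clock: 23.15
tcp_pos: [519.6, -143.2, 67.2]
ee_rot: [0.551, 1.501, -0.553]
force: [-0.8, -0.0, -1.8]
grip_width: 43.9
```

```bash
python3 - <<'E'
from h import *
o=robot.observe(); print(o['tcp_pos'],o['grip_width'],o['force'])
E
```

```text
[ 519.59 -143.21   67.23] 43.94631740356867 [-0.79 -0.01 -1.77]
```

Call:
apply_moves --increments '[0.1,0,0,0,0,0,1,0.1,0,0,0,0,0,1,0.1,0,0,0,0,0,0.1,0.1,0,0,0,0,0,-0.2,0.1,0,0,0,0,0,-0.45,0.1,0,0,0,0,0,-0.45,0.1,0,0,0,0,0,-0.45,-3,0,0,0,0,0,-0.45,-7,0,0,0,0,0,-0.45,-12,0,0,0,0,0,-0.45]'

```text
clock: 24.15
tcp_pos: [518.6, -142.6, 187.2]
ee_rot: [0.551, 1.505, -0.553]
force: [1.0, -0.0, 0.4]
grip_width: 62.1
```

Call:
apply_moves --increments '[-4,0,-4,0,0,0,-1,-8,0,-8,0,0,0,-1,-8,0,-8,0,0,0,-1,-8,0,-8,0,0,0,-1]'

```text
clock: 24.55
tcp_pos: [459.3, -90.9, 269.0]
ee_rot: [0.55, 1.497, -0.552]
force: [-0.2, 0.3, -0.6]
grip_width: 85.4
```

```bash
python3 - <<'E'
from h import *
o=robot.observe(); print(o['tcp_pos'],o['grip_width'],o['force'],o['qpos'])
print(lid(MARK['red'],78,save='w8')); print(lid(MARK['blue'],78))
im,d,i=snap('wrist')
for n,col,z in (('yellow',((24,140,100),(36,255,255)),28),('green',((45,100,40),(85,255,255)),28),('black',((0,0,0),(180,255,85)),28)):
    r=att(i).inv().apply(np.array([*MARK[n],z])-i['xyz']); x,y=int(i['cx']+i['fx']*r[0]/-r[2]), int(i['cy']-i['fy']*r[1]/-r[2])
    try: print(n,x,y,circ(im,i,*col,(max(0,x-40),max(0,y-40),max(0,x+40),max(0,min(420,y+40))),z),MARK[n])
    except Exception as e: print(n,x,y,'-')
for a in (67.5,-22.3): go([451,407,190],down(a))
E
```

```text
[459.3  -90.86 269.03] 85.3857130955727 [-0.22  0.3  -0.62] [-0.34  0.14  1.74 -0.    1.26 -1.21]
(array([ 519.5 , -142.28]), (44.64790725708008, 45.94988250732422), np.float64(77.91257332972998))
(array([ 640.13, -187.27]), (15.576642990112305, 43.68522644042969), np.float64(77.50994464492192))
yellow 220 281 (array([ 512.65, -231.13]), (51.46220397949219, 53.273311614990234)) (512.88, -230.63)
green 242 337 (array([ 594.12, -264.48]), (51.719146728515625, 52.147403717041016)) (594.34, -264.29)
black 330 282 (array([ 605.21, -122.06]), (50.703067779541016, 50.969112396240234)) (605.47, -122.11)
shift [  7.58  37.43 -32.97] turn [-17.92  -0.1    0.12] or [162.08   0.18   0.15] dist 504.5354579866214
shift [  7.58  37.43 -32.97] turn [71.88  0.02  0.17] or [-108.12   -0.19    0.02] dist 504.5354579866214
```

Call:
apply_moves --increments '[2,12,-10,24,0,0,-1,5,20,-18,48,0,0,-1,7.6,37.4,-33,72,0,0,-1,7.6,37.4,-33,72,0,0,-1,7.6,37.4,-33,72,0,0,-1,7.6,37.4,-33,72,0,0,-1,7.6,37.4,-33,72,0,0,-1,7.6,37.4,-33,72,0,0,-1,7.6,37.4,-33,72,0,0,-1,7.6,37.4,-33,72,0,0,-1]'

```text
clock: 25.7
tcp_pos: [452.3, 348.6, 197.4]
ee_rot: [1.491, 0.994, -1.499]
force: [1.1, -1.3, -0.3]
grip_width: 85.5
```

```bash
python3 - <<'E'
from h import *
o=robot.observe(); print(o['tcp_pos'],o['grip_width'],o['force'],o['qpos'])
go([450,407,190],down(-22.5))
E
```

```text
[452.26 348.65 197.4 ] 85.54942113067325 [ 1.11 -1.31 -0.3 ] [ 0.54  0.36  1.62 -0.    1.16  0.93]
shift [ 0.72 -2.46 -5.3 ] turn [-0.23  0.24  0.13] or [179.77   0.2   -0.38] dist 58.86591361630748
```

Call:
apply_moves --increments '[0.7,-2.2,-4.5,0,0,0,-1,0.7,-2.2,-4.5,0,0,0,-1,0.7,-2.2,-4.5,0,0,0,-1,0.7,-2.2,-4.5,0,0,0,-1]'

```text
clock: 26.1
tcp_pos: [448.8, 396.1, 191.4]
ee_rot: [1.487, 0.997, -1.496]
force: [0.8, -0.3, 0.0]
grip_width: 85.8
```

```bash
python3 - <<'E'
from h import *
o=robot.observe(); print(o['tcp_pos'],o['grip_width'],o['force'],o['qpos'])
L=lid((450,406),50,save='w9',rad=70); print(L)
if L: go([*L[0],36],down(-22.5))
E
```

```text
[448.83 396.12 191.42] 85.75387349599362 [ 0.81 -0.29  0.01] [ 0.61  0.4   1.57 -0.    1.18  1.  ]
(array([450.5 , 410.87]), (44.4263916015625, 44.95018768310547), np.float64(49.85317441002252))
shift [15.59 -0.41 -1.5 ] turn [0.02 0.2  0.1 ] or [-179.98   -0.16    0.32] dist 156.68616483996163
```

Call:
apply_moves --increments '[0,-0.4,-1.3,0,0,0,-1,0,-0.4,-1.3,0,0,0,-1,0,-0.4,-1.3,0,0,0,-1]'

```text
clock: 26.45
tcp_pos: [450.5, 410.9, 193.3]
ee_rot: [1.49, 0.998, -1.492]
force: [-0.1, 0.5, -0.5]
grip_width: 85.5
```

```bash
python3 - <<'E'
from h import *
o=robot.observe(); print(o['tcp_pos'],o['joint_vel'])
L=lid((450,408),50,save='w9',rad=70); print(L)
if L: go([*L[0],36],down(-22.5))
E
```

```text
[450.53 410.85 193.28] [-0.   -0.    0.01 -0.    0.   -0.  ]
(array([450.48, 411.1 ]), (44.65324783325195, 45.05176544189453), np.float64(49.84063834382377))
shift [15.72  0.01 -0.06] turn [0.08 0.08 0.04] or [-179.92   -0.06    0.12] dist 157.22566627532223
```

Call:
apply_moves --increments '[5,0,0,0,0,0,-1,10,0,0,0,0,0,-1,13,0,0,0,0,0,-1,15.6,0,0,0,0,0,-1,15.6,0,0,0,0,0,-1,15.6,0,0,0,0,0,-1]'

```text
clock: 27.1
tcp_pos: [449.9, 410.6, 37.3]
ee_rot: [1.489, 0.998, -1.494]
force: [-0.5, -0.7, 0.2]
grip_width: 85.3
```

Call:
apply_moves --increments '[0,0,0,0,0,0,1,0,0,0,0,0,0,1,0,0,0,0,0,0,1,0,0,0,0,0,0,1,0,0,0,0,0,0,1,0,0,0,0,0,0,1]'

```text
clock: 27.7
tcp_pos: [450.8, 411.4, 38.8]
ee_rot: [1.492, 0.998, -1.49]
force: [-0.4, -0.9, 7.3]
grip_width: 44.0
```

Call:
apply_moves --increments '[-4,0,0,0,0,0,1,-8,0,0,0,0,0,1,-11,0,0,0,0,0,1,-11,0,0,0,0,0,1,-11,0,0,0,0,0,1]'

```text
clock: 28.2
tcp_pos: [450.3, 411.1, 148.1]
ee_rot: [1.491, 0.998, -1.491]
force: [-0.0, 0.4, -1.4]
grip_width: 44.5
```

```bash
python3 - <<'E'
from h import *
o=robot.observe(); print(o['tcp_pos'],o['grip_width'],o['force'],o['qpos'])
go([*MARK['black'],140],down(-22.5))
E
```

```text
[450.32 411.11 148.06] 44.489137559377816 [-0.04  0.4  -1.42] [ 0.63  0.46  1.59 -0.    1.09  1.02]
shift [ 0.8  34.66 43.39] turn [ 0.1  -0.02 -0.01] or [-179.9     0.02   -0.03] dist 555.3918792677207
```

Call:
apply_moves --increments '[0,3,4,0,0,0,1,0,6,8,0,0,0,1,0,9,11.5,0,0,0,1,0,12,15,0,0,0,1,0,15,19,0,0,0,1,0,18,22.5,0,0,0,1,0,21,26.3,0,0,0,1,0,24,30,0,0,0,1,0,27,33.8,0,0,0,1,0,28,35,0,0,0,1]'

```text
clock: 29.2
tcp_pos: [575.7, -23.7, 145.7]
ee_rot: [1.49, 0.996, -1.497]
force: [-0.3, 1.1, -0.6]
grip_width: 44.4
```

Call:
apply_moves --increments '[0,0,0,0,0,0,1,0,0,0,0,0,0,1,0,0,0,0,0,0,1]'

```text
clock: 29.5
tcp_pos: [574.2, -17.8, 146.5]
ee_rot: [1.488, 1.001, -1.494]
force: [-0.2, 0.4, -0.7]
grip_width: 44.5
```

```bash
python3 - <<'E'
from h import *
o=robot.observe(); print(o['tcp_pos'],o['grip_width'],o['force'],o['qpos'])
go([*MARK['black'],140],down(-22.5))
im,d,i=snap('wrist','w10')
E
```

```text
[574.2  -17.81 146.5 ] 44.455855609510714 [-0.22  0.43 -0.66] [-0.15  0.42  1.67 -0.    1.06  0.24]
shift [0.64 6.86 8.46] turn [0.16 0.09 0.19] or [-179.84   -0.3     0.14] dist 109.08153507332835
```

View pics/w10.png

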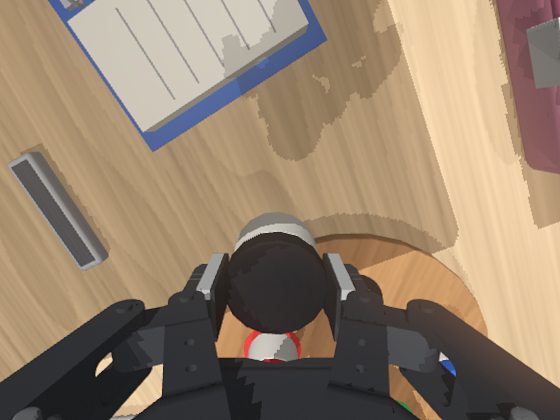

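Black pot is held squarely between the pads at (276,285), with the white body of the red pot standing inside its ring at (272,347).

Call:
apply_moves --increments '[0,3.4,4.2,0,0,0,1,0,6.8,8.4,0,0,0,1,0,6.8,8.4,0,0,0,1,0,6.8,8.4,0,0,0,1,3,6.8,8.4,0,0,0,1,6,6.8,8.4,0,0,0,1,6,6.8,8.4,0,0,0,1,6,6.8,8.4,0,0,0,1,6,6.8,8.4,0,0,0,1]'

```text
clock: 30.45
tcp_pos: [607.1, -122.3, 88.8]
ee_rot: [1.49, 0.997, -1.491]
force: [0.9, 0.1, -1.0]
grip_width: 44.2
```

```bash
python3 - <<'E'
from h import *
o=robot.observe(); print(o['tcp_pos'],o['grip_width'],o['force'],o['joint_vel'])
print(lid(o['tcp_pos'][:2],o['tcp_pos'][2]+11.2))
go([*MARK['black'],67.2],down(-22.5))
E
```

```text
[ 607.06 -122.31   88.83] 44.224641039779655 [ 0.94  0.12 -0.98] [-0.01 -0.01 -0.01 -0.   -0.   -0.  ]
(array([ 606.71, -121.04]), (43.962425231933594, 55.86210632324219), np.float64(99.68995528944225))
shift [ 2.19 -0.2   0.02] turn [ 0.15  0.07 -0.09] or [-179.85    0.15    0.11] dist 21.949769869268167
```

Call:
apply_moves --increments '[0.7,-0.1,0,0,0,0,1,1.5,-0.1,0,0,0,0,1,2.0,-0.1,0,0,0,0,1,2.0,-0.1,0,0,0,0,1,2.0,-0.1,0,0,0,0,1]'

```text
clock: 31.0
tcp_pos: [605.1, -122.8, 66.9]
ee_rot: [1.489, 0.998, -1.493]
force: [-0.2, -0.4, -1.0]
grip_width: 44.5
```

```bash
python3 - <<'E'
from h import *
o=robot.observe(); print(o['tcp_pos'],o['grip_width'],o['force'],o['joint_vel'])
E
```

```text
[ 605.08 -122.8    66.93] 44.45503212939257 [-0.25 -0.42 -1.  ] [ 0. -0. -0.  0.  0. -0.]
```

Call:
apply_moves --increments '[0.1,0,0,0,0,0,1,0.1,0,0,0,0,0,1,0.1,0,0,0,0,0,0.1,0.1,0,0,0,0,0,-0.2,0.1,0,0,0,0,0,-0.42,0.1,0,0,0,0,0,-0.42,0.1,0,0,0,0,0,-0.42,-3,0,0,0,0,0,-0.42,-7,0,0,0,0,0,-0.42,-12,0,0,0,0,0,-0.42]'

```text
clock: 32.0
tcp_pos: [603.8, -122.1, 186.7]
ee_rot: [1.488, 1.002, -1.496]
force: [1.4, -0.8, 0.3]
grip_width: 60.6
```

Call:
apply_moves --increments '[-6,-2,-6,0,0,0,-0.2,-14,-6,-12,0,0,0,-0.2,-16,-8,-14,0,0,0,-0.2,-16,-8,-14,0,0,0,-0.2,-16,-8,-14,0,0,0,-0.2,-16,-8,-14,0,0,0,-0.2]'

```text
clock: 32.6
tcp_pos: [586.0, 40.1, 350.9]
ee_rot: [1.492, 0.997, -1.485]
force: [0.8, 0.0, -0.3]
grip_width: 50.9
```

```bash
python3 - <<'E'
from h import *
o=robot.observe(); print(o['tcp_pos'],o['grip_width'],o['force'],o['qpos'])
for n in('red','black','blue'): print(n,lid(MARK[n],78,save='w11'),MARK[n])
leafang()
im,d,i=snap('top','t11')
big=cv2.resize(im[130:320,90:470,::-1],None,fx=2.1,fy=2.1,interpolation=cv2.INTER_CUBIC); cv2.imwrite('pics/c11.png',big)
E
```

```text
[586.04  40.08 350.94] 50.85590463869161 [ 0.78  0.   -0.29] [-0.05  0.26  1.38 -0.    1.5   0.34]
red (array([ 522.8 , -139.88]), (44.97551727294922, 46.002845764160156), np.float64(77.74939397242224)) (519.75, -142.73)
black (array([ 594.82, -118.65]), (18.723840713500977, 45.67384338378906), np.float64(77.77178504938851)) (605.47, -122.11)
blue None (651.5, -197.2)
tab pts 31 phi 179.65607585118033
```

View pics/c11.png

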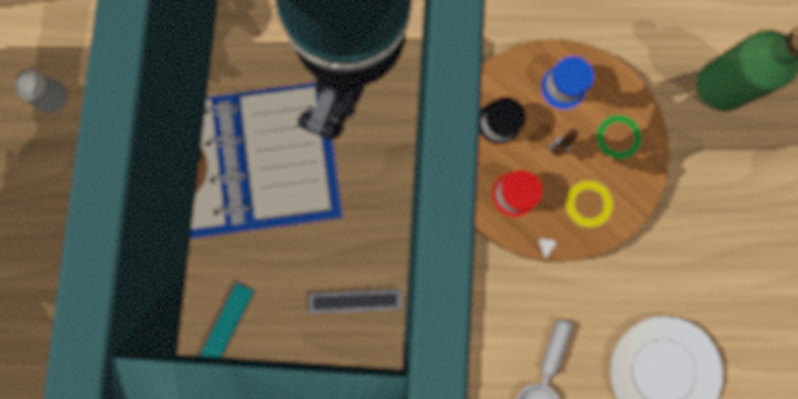

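The leaf is flat and three pots are on. But the pointer (crop 546,247) moved slightly, so the disc seems to have turned about 3° clockwise. I'll measure it well from above.

```bash
python3 - <<'E'
from h import *
go([600,-110,340],down(8.5))
E
```

```text
shift [ 0.55  7.03 12.94] turn [-30.97   0.11   0.26] or [149.03   0.34  -0.15] dist 147.36429616269908
```

Call:
apply_moves --increments '[0.5,7,13,-31,0,0,-0.2,0.5,7,13,-31,0,0,-0.2,0.5,7,13,-31,0,0,-0.2,0.5,7,13,-31,0,0,-0.2,0.5,7,13,-31,0,0,-0.2,0.5,7,13,-31,0,0,-0.2,0.5,7,13,-31,0,0,-0.2]'

```text
clock: 33.55
tcp_pos: [599.9, -108.7, 341.8]
ee_rot: [1.098, 1.277, -1.101]
force: [-0.2, 1.0, -0.2]
grip_width: 51.0
```

```bash
cat >> h.py <<'E'
C=np.array([576.81,-191.41]); A0=175.53
def susan(save=None):
    o=robot.observe(); print('tcp',o['tcp_pos'],'vel',abs(o['joint_vel']).max())
    L={n:lid(MARK[n],78,rad=40) for n in ('red','black','blue')}
    im,d,i=snap('wrist',save)
    px=lambda p:(lambda r:(int(i['cx']+i['fx']*r[0]/-r[2]),int(i['cy']-i['fy']*r[1]/-r[2])))(att(i).inv().apply(np.array(p)-i['xyz']))
    da=[]
    for n,lo,hi in (('yellow',(24,140,100),(36,255,255)),('green',(45,100,40),(85,255,255))):
        x,y=px([*MARK[n],28]); e=circ(im,i,lo,hi,(max(0,x-30),max(0,y-30),x+30,min(420,y+30)),28)
        if e: w=e[0]-C; m=np.array(MARK[n])-C; t=np.degrees(np.arctan2(*w[::-1])-np.arctan2(*m[::-1])); print(n,e,'turn',t)
    x,y=px([460.5,-182.3,28]); k,b=blob(im,(0,0,150),(180,70,255),(max(0,x-16),max(0,y-16),x+16,min(420,y+16)))
    if b: p=onz(i,b[0][0],28)[0]; t=np.degrees(np.arctan2(p[1]-C[1],p[0]-C[0])); print('pointer',p,t,'turn',t-A0)
    for n,l in L.items():
        if l: w=l[0]-C; m=np.array(MARK[n])-C; print(n,l[0],l[1],'r',np.hypot(*w),'turn',np.degrees(np.arctan2(*w[::-1])-np.arctan2(*m[::-1])))
E
python3 - <<'E'
from h import *
susan('w12')
E
```

```text
tcp [ 599.93 -108.68  341.77] vel 0.01231021910639372
yellow (array([ 510.96, -227.96]), (46.673805236816406, 49.57206726074219)) turn -2.4941292616740944
green (array([ 591.41, -265.03]), (51.4483642578125, 51.79353332519531)) turn -2.307820891474277
pointer [ 460.65 -177.89   28.  ] 173.3633070319925 turn -2.16669296800751
red [ 522.69 -140.62] (43.990272521972656, 45.19515609741211) r 74.21906067197868 turn -2.7137578383446788
black [ 606.17 -123.75] (44.47589111328125, 44.80631637573242) r 73.75803615857025 turn -0.9872044827291343
blue [ 653.57 -200.29] (44.58154296875, 45.96028518676758) r 77.27319427504166 turn -2.1632095356907146
```

View pics/w12.png

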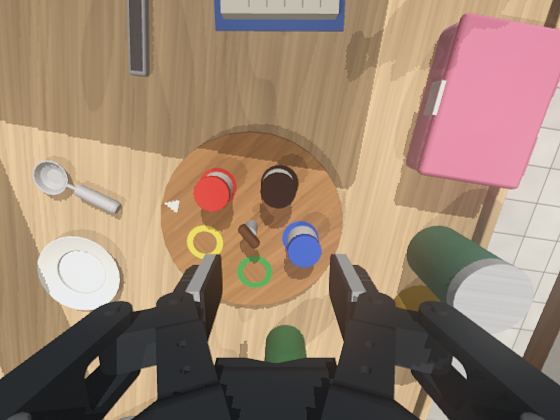

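```bash
python3 - <<'E'
from h import *
im,d,i=snap('wrist'); P=cloud(i,d)
m=(P[:,:,2]>70)&(P[:,:,2]<92)&(np.hypot(P[:,:,0]-C[0],P[:,:,1]-C[1])<32)
q=P[m]; hsv=cv2.cvtColor(im,cv2.COLOR_RGB2HSV)
v,u=np.where(m&(P[:,:,2]>77)); w=onz(i,np.stack([u,v],1),82)[:,:2].astype(np.float32); print(len(w),cv2.minAreaRect(w),q[:,2].max(),w.mean(0))
cc,ev=np.linalg.eigh(np.cov(w.T)); print(cc,np.degrees(np.arctan2(ev[1,1],ev[0,1])))
im1=np.load('w3.npz'); P=im1['P']; m=(P[:,:,2]>77)&(P[:,:,2]<92)&(np.hypot(P[:,:,0]-C[0],P[:,:,1]-C[1])<32); q=P[m][:,:2]; cc,ev=np.linalg.eigh(np.cov(q.T)); print('before',len(q),cc,np.degrees(np.arctan2(ev[1,1],ev[0,1])))
E
```

```text
226 ((577.197265625, -190.0726776123047), (12.174999237060547, 35.52159118652344), 47.50715637207031) 83.24745256328595 [ 577.07 -190.06]
[11.8 98.5] 137.36553693609088
before 229 [ 10.2  101.11] 139.33620373796055
```

```bash
python3 - <<'E'
from h import *
go([577,-190.7,130],down(47.2)); go([577,-190.7,67],down(47.2))
E
```

```text
shift [21.26 -3.5   7.75] turn [-38.58   0.02   0.1 ] or [141.42   0.13  -0.03] dist 228.93950388339618
shift [27.56 -3.49  7.74] turn [-38.58   0.02   0.1 ] or [141.42   0.13  -0.03] dist 288.3600914034229
```

Call:
apply_moves --increments '[5,-3.5,7.7,-38.6,0,0,0.15,10,-3.5,7.7,-38.6,0,0,0.15,15,-3.5,7.7,-38.6,0,0,0.15,20,-3.5,7.7,-38.6,0,0,0.15,21,-3.5,7.7,-38.6,0,0,0.15,21,-3.5,7.7,-38.6,0,0,0.15,21,-3.5,7.7,-38.6,0,0,0.15,21,-3.5,7.7,-38.6,0,0,0.15]'

```text
clock: 34.6
tcp_pos: [579.0, -191.5, 135.2]
ee_rot: [0.583, 1.487, -0.586]
force: [0.6, 0.8, -0.4]
grip_width: 36.3
```

```bash
python3 - <<'E'
from h import *
o=robot.observe(); print(o['tcp_pos'],o['grip_width'],o['force'],abs(o['joint_vel']).max())
go([577,-190.7,67],down(47.2))
E
```

```text
[ 578.96 -191.49  135.22] 36.250299762252716 [ 0.58  0.75 -0.45] 0.01216554836277827
shift [ 6.82 -0.07 -0.23] turn [-0.07  0.23  0.02] or [179.93   0.03  -0.36] dist 68.24943139294668
```

Call:
apply_moves --increments '[3,-0.1,-0.1,0,0,0,0.15,6,-0.1,-0.1,0,0,0,0.15,6.8,-0.1,-0.1,0,0,0,0.15,6.8,-0.1,-0.1,0,0,0,0.15,6.8,-0.1,-0.1,0,0,0,0.15]'

```text
clock: 35.1
tcp_pos: [576.9, -191.6, 66.5]
ee_rot: [0.583, 1.488, -0.586]
force: [0.2, -0.1, 0.4]
grip_width: 36.4
```

Call:
apply_moves --increments '[0,0,0,0,0,0,0.3,0,0,0,0,0,0,0.45,0,0,0,0,0,0,0.6,0,0,0,0,0,0,0.7,0,0,0,0,0,0,0.8,0,0,0,0,0,0,0.8,0,0,0,0,0,0,0.8]' --newtons 20

```text
clock: 35.8
tcp_pos: [576.1, -191.3, 65.6]
ee_rot: [0.583, 1.49, -0.586]
force: [0.2, 1.0, 6.8]
grip_width: 16.5
```

```bash
python3 - <<'E'
from h import *
o=robot.observe(); print(o['tcp_pos'],o['grip_width'],o['force'],o['moment'],abs(o['joint_vel']).max())
go([577,-190.7,67],down(49.6))
E
```

```text
[ 576.15 -191.34   65.6 ] 16.495361680709873 [0.15 1.05 6.82] [0.18 0.09 0.06] 0.0010692092164160825
shift [-0.14  0.1   0.02] turn [-2.42  0.08  0.06] or [177.58   0.09  -0.12] dist 1.7545250063540252
```

Call:
apply_moves --increments '[0,0,0,0,0,0,1,0,0,0,0,0,0,1,0,0,0,0,0,0,1]' --newtons 25

```text
clock: 36.1
tcp_pos: [576.2, -191.3, 65.7]
ee_rot: [0.583, 1.49, -0.585]
force: [0.2, 1.5, 7.1]
grip_width: 15.9
```

```bash
python3 - <<'E'
from h import *
o=robot.observe(); print(o['tcp_pos'],o['grip_width'],o['force'],o['moment'],abs(o['joint_vel']).max())
go([577,-190.7,67],down(49.6))
im,d,i=snap('wrist','w13')
E
```

```text
[ 576.17 -191.33   65.65] 15.925760299416382 [0.17 1.5  7.13] [ 0.2  -0.02 -0.  ] 0.0017083893363493057
shift [-0.14  0.1   0.02] turn [-2.41  0.08  0.06] or [177.59   0.09  -0.12] dist 1.7034942241043698
```

View pics/w13.png

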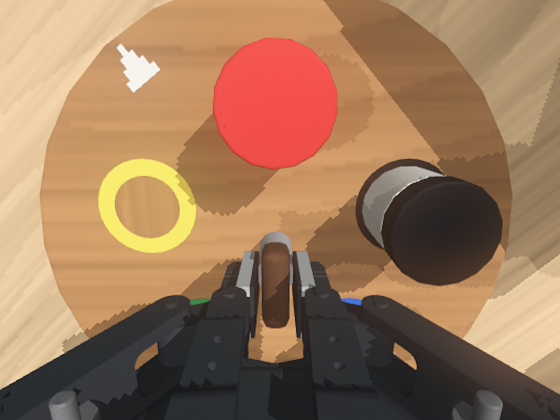

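The bar lies vertical between the pads at (275,285), held squarely. I'll turn by 2.4° counter-clockwise.

Call:
apply_moves --increments '[0,0,0,-1,0,0,1,0,0,0,-2,0,0,1,0,0,0,-2.4,0,0,1,0,0,0,-2.4,0,0,1,0,0,0,-2.4,0,0,1]'

```text
clock: 36.65
tcp_pos: [576.2, -191.3, 65.6]
ee_rot: [0.551, 1.498, -0.553]
force: [-0.1, 1.6, 5.8]
grip_width: 16.0
```

```bash
python3 - <<'E'
from h import *
o=robot.observe(); print(o['tcp_pos'],o['grip_width'],o['force'],o['moment']); y=R.from_rotvec(o['ee_rot']).as_matrix()[:,1]; print(np.degrees(np.arctan2(y[1],y[0])))
im,d,i=snap('wrist','w14')
w=circ(im,i,(24,140,100),(36,255,255),(60,100,220,290),28); print(w,np.degrees(np.arctan2(*(w[0]-C)[::-1])),'want',np.degrees(np.arctan2(MARK['yellow'][1]-C[1],MARK['yellow'][0]-C[0])))
k,b=blob(im,(0,0,170),(180,60,255),(60,10,220,130)); p=onz(i,b[0][0],28)[0]; print(b[0][1],p,np.degrees(np.arctan2(p[1]-C[1],p[0]-C[0])))
E
```

```text
[ 576.17 -191.33   65.65] 16.010114638612205 [-0.13  1.57  5.84] [ 0.14  0.08 -0.01]
49.58550550731374
(array([ 512.85, -231.14]), (52.93888473510742, 53.40972137451172)) -148.1520863190386 want -148.47157123425612
995 [ 459.89 -182.92   28.  ] 175.84469668931652
```

Call:
apply_moves --increments '[0,0,0,0.2,0,0,0.5,0,0,0,0.2,0,0,0.35,0,0,0,0.2,0,0,0.15,0,0,0,0.2,0,0,0.15,0,0,0,0.2,0,0,0.15,-3,0,0,0.2,0,0,0.15,-7,0,0,0.2,0,0,0.15,-12,0,0,0.2,0,0,0.15,-16,0,0,0.2,0,0,0.15]'

```text
clock: 37.6
tcp_pos: [575.8, -191.0, 226.9]
ee_rot: [0.553, 1.499, -0.556]
force: [0.3, -0.9, -0.4]
grip_width: 36.4
```

```bash
python3 - <<'E'
from h import *
go([600,-110,340],down(8.5))
E
```

```text
shift [-11.33   7.71  -3.43] turn [40.89  0.07  0.07] or [-139.11   -0.09    0.09] dist 141.2675364162455
```

Call:
apply_moves --increments '[-11.3,7.7,-3.4,41,0,0,-0.2,-11.3,7.7,-3.4,41,0,0,-0.2,-11.3,7.7,-3.4,41,0,0,-0.2,-11.3,7.7,-3.4,41,0,0,-0.2,-11.3,7.7,-3.4,41,0,0,-0.2,-11.3,7.7,-3.4,41,0,0,-0.2,-11.3,7.7,-3.4,41,0,0,-0.2,-11.3,7.7,-3.4,41,0,0,-0.2]'

```text
clock: 38.4
tcp_pos: [599.8, -110.4, 336.9]
ee_rot: [1.097, 1.277, -1.101]
force: [-0.3, -0.9, -0.3]
grip_width: 51.3
```

```bash
python3 - <<'E'
from h import *
susan('w15')
im,d,i=snap('wrist'); P=cloud(i,d)
# page weight: top at z=16 near (392,40)
m=(abs(P[:,:,2]-16)<5)&(abs(P[:,:,0]-392)<45)&(abs(P[:,:,1]-40)<85)
n,l,s,c=cv2.connectedComponentsWithStats(m.astype(np.uint8)); j=1+np.argmax(s[1:,4]); v,u=np.where(l==j)
w=onz(i,np.stack([u,v],1),16)[:,:2].astype(np.float32); print('weight',len(w),cv2.minAreaRect(w),'minrow',v.min())
E
```

```text
tcp [ 599.76 -110.37  336.86] vel 0.009401193545827025
yellow (array([ 512.64, -230.73]), (46.59526443481445, 49.44215393066406)) turn -0.029876019598645564
green (array([ 594.63, -264.42]), (51.295475006103516, 51.98453140258789)) turn 0.188265974355673
pointer [ 460.23 -182.98   28.  ] 175.862171831824 turn 0.332171831824013
red [ 520.77 -143.05] (44.47445297241211, 45.24262619018555) r 74.02123845748396 turn -0.3278269972364419
black [ 603.11 -122.5 ] (44.39434051513672, 45.058815002441406) r 73.75634056143264 turn 1.5816729856400658
blue [ 653.85 -196.97] (44.739715576171875, 45.62068176269531) r 77.23999871673519 turn 0.30465096651549617
weight 1419 ((396.87005615234375, 33.78042221069336), (25.076251983642578, 86.70601654052734), 2.109677314758301) minrow 0
```

Susan is back within about 0.2°, and the pots are within 2.5 mm of their marks. Now the page weight.

```bash
python3 - <<'E'
from h import *
go([396.4,45.2,200],down(2.1))
E
```

```text
shift [ 13.73 -17.83 -18.38] turn [6.31 0.05 0.11] or [-173.69   -0.17    0.07] dist 290.58796782988964
```

Call:
apply_moves --increments '[13.5,-17.8,-18.4,6.3,0,0,-0.2,13.5,-17.8,-18.4,6.3,0,0,-0.2,13.5,-17.8,-18.4,6.3,0,0,-0.2,13.5,-17.8,-18.4,6.3,0,0,-0.2,13.5,-17.8,-18.4,6.3,0,0,-0.2,13.5,-17.8,-18.4,6.3,0,0,-0.2,13.5,-17.8,-18.4,6.3,0,0,-0.2,13.5,-17.8,-18.4,6.3,0,0,-0.2,13.5,-17.8,-18.4,6.3,0,0,-0.2]'

```text
clock: 39.55
tcp_pos: [398.9, 45.2, 203.4]
ee_rot: [1.182, 1.224, -1.182]
force: [0.7, 0.9, 0.5]
grip_width: 51.3
```

```bash
cat >> h.py <<'E'
def bar(xy,z,save=None):
    im,d,i=snap('wrist',save); P=cloud(i,d)
    m=(abs(P[:,:,2]-z)<4)&(np.hypot(P[:,:,0]-xy[0],P[:,:,1]-xy[1])<70)
    n,l,s,c=cv2.connectedComponentsWithStats(m.astype(np.uint8)); j=1+np.argmax(s[1:,4]); v,u=np.where(l==j)
    w=onz(i,np.stack([u,v],1),z)[:,:2].astype(np.float32); r=cv2.minAreaRect(w); print('bar',len(w),r,'rows',v.min(),v.max(),'z',np.median(P[v,u,2]),cv2.boxPoints(r).tolist()); return r
E
python3 - <<'E'
from h import *
o=robot.observe(); print(o['tcp_pos'],o['qpos'])
r=bar((396,45),16,'w16'); go([*r[0],13],down(2.1))
E
```

```text
[398.94  45.23 203.38] [-0.06  0.11  1.96 -0.    1.07 -0.09]
bar 2420 ((394.5888977050781, 46.786590576171875), (23.76514434814453, 108.72026062011719), 3.256800889968872) rows 135 239 z 16.067342432023196 [[379.63726806640625, 100.38386535644531], [385.81378173828125, -8.160808563232422], [409.54052734375, -6.8106842041015625], [403.364013671875, 101.73399353027344]]
shift [19.04 -0.47 -0.21] turn [-0.03  0.08 -0.08] or [179.97  -0.13  -0.13] dist 190.47197440783088
```

Call:
apply_moves --increments '[5,-0.4,-0.2,-1.2,0,0,-0.2,10,-0.4,-0.2,-1.2,0,0,-0.2,14,-0.4,-0.2,-1.2,0,0,-0.2,17,-0.4,-0.2,-1.2,0,0,-0.2,18.9,-0.4,-0.2,-1.2,0,0,-0.2,18.9,-0.4,-0.2,-1.2,0,0,-0.2,18.9,-0.4,-0.2,-1.2,0,0,-0.2]'

```text
clock: 40.3
tcp_pos: [393.7, 46.9, 13.6]
ee_rot: [1.166, 1.236, -1.169]
force: [-0.1, -0.2, 0.5]
grip_width: 51.3
```

```bash
python3 - <<'E'
from h import *
o=robot.observe(); print(o['tcp_pos'],o['force']); go([394.6,46.8,13],down(3.3))
E
```

```text
[393.75  46.87  13.57] [-0.15 -0.24  0.49]
shift [0.06 0.08 0.01] turn [-0.05  0.06  0.07] or [179.95   0.12  -0.09] dist 1.025241948892159
```

Call:
apply_moves --increments '[0,0.1,0,0,0,0,1,0,0.1,0,0,0,0,1,0,0.1,0,0,0,0,1,0,0.1,0,0,0,0,1,0,0.1,0,0,0,0,1,0,0.1,0,0,0,0,1]' --newtons 80

```text
clock: 40.9
tcp_pos: [395.0, 47.2, 14.9]
ee_rot: [1.167, 1.233, -1.166]
force: [-0.7, -2.0, 8.3]
grip_width: 21.4
```

Call:
apply_moves --increments '[-4,0,0,0,0,0,1,-8,0,0,0,0,0,1,-12,0,0,0,0,0,1,-12,0,0,0,0,0,1,-12,0,0,0,0,0,1]'

```text
clock: 41.4
tcp_pos: [394.6, 47.5, 134.8]
ee_rot: [1.167, 1.233, -1.165]
force: [0.7, 0.5, -3.2]
grip_width: 21.3
```

```bash
python3 - <<'E'
from h import *
o=robot.observe(); print(o['tcp_pos'],o['force'],o['grip_width'],o['qpos']); leafang()
p=pl(0,72); print(p); go([*p,130],down(98.5)); 
E
```

```text
[394.6   47.51 134.82] [ 0.7   0.46 -3.17] 21.27428800935743 [-0.05  0.21  2.05 -0.    0.87 -0.11]
tab pts 40 phi 179.93492763671128
[547.88 271.11]
shift [  0.34  16.71 -21.43] turn [-95.2    0.02   0.07] or [84.8   0.07 -0.02] dist 271.7508129007311
```

Call:
apply_moves --increments '[0.3,16.7,-21.4,-95,0,0,1,0.3,16.7,-21.4,-95,0,0,1,0.3,16.7,-21.4,-95,0,0,1,0.3,16.7,-21.4,-95,0,0,1,0.3,16.7,-21.4,-95,0,0,1,0.3,16.7,-21.4,-95,0,0,1,0.3,16.7,-21.4,-95,0,0,1,0.3,16.7,-21.4,-95,0,0,1,0.3,16.7,-21.4,-95,0,0,1,0.3,16.7,-21.4,-95,0,0,1]'

```text
clock: 42.45
tcp_pos: [546.4, 270.3, 127.1]
ee_rot: [0.003, 1.577, -0.008]
force: [-0.7, 0.4, -1.1]
grip_width: 21.2
```

```bash
python3 - <<'E'
from h import *
o=robot.observe(); print(o['tcp_pos'],o['force'],o['grip_width'],o['qpos']); 
go([*pl(0,72),100],down(98.5)); 
E
```

```text
[546.4  270.25 127.13] [-0.67  0.43 -1.08] 21.192029856529224 [ 0.35  0.49  1.6  -0.    1.06 -1.22]
shift [2.71 0.09 0.16] turn [-8.9  -0.36  0.13] or [171.1    0.2    0.54] dist 27.18644832812309
```

Call:
apply_moves --increments '[2.5,0.1,0.1,-8.5,0,0,1,2.5,0.1,0.1,-8.9,0,0,1,5,0.1,0.1,-8.9,0,0,1,7,0.1,0.1,-8.9,0,0,1,7.6,0.1,0.1,-8.9,0,0,1,7.6,0.1,0.1,-8.9,0,0,1,7.6,0.1,0.1,-8.9,0,0,1]'

```text
clock: 43.15
tcp_pos: [549.2, 271.7, 54.3]
ee_rot: [-0.111, 1.569, 0.11]
force: [-0.2, 0.1, -1.9]
grip_width: 21.1
```

```bash
python3 - <<'E'
from h import *
o=robot.observe(); print(o['tcp_pos'],o['force'],o['grip_width'],abs(o['joint_vel']).max()); 
go([*pl(0,72),45.4],down(98.5)); 
bar(pl(0,72),o['tcp_pos'][2]+1.1)
E
```

```text
[549.22 271.73  54.35] [-0.25  0.14 -1.87] 21.111696695493894 0.013736468876690769
shift [ 0.9  -0.04 -0.14] turn [-0.43 -0.09  0.05] or [179.57   0.07   0.14] dist 9.068959665884066
bar 10482 ((545.4519653320312, 271.28973388671875), (101.00397491455078, 35.285221099853516), 8.101219177246094) rows 158 362 z 55.49296261784116 [[492.9676818847656, 281.6394348144531], [497.9402160644531, 246.70632934570312], [597.936279296875, 260.9400329589844], [592.9637451171875, 295.8731384277344]]
```

Call:
apply_moves --increments '[0.5,0,-0.1,-0.4,0,0,1,0.8,0,-0.1,-0.4,0,0,1,0.9,0,-0.1,-0.4,0,0,1,0.9,0,-0.1,-0.4,0,0,1]'

```text
clock: 43.6
tcp_pos: [548.0, 271.5, 45.5]
ee_rot: [-0.118, 1.569, 0.116]
force: [-0.5, -1.0, 2.9]
grip_width: 21.6
```

Call:
apply_moves --increments '[0,0,0,0,0,0,0.3,0,0,0,0,0,0,0,0,0,0,0,0,0,-0.2,0,0,0,0,0,0,-0.2,-0.5,0,0,0,0,0,-0.2,-3,0,0,0,0,0,-0.2,-7,0,0,0,0,0,-0.2,-12,0,0,0,0,0,-0.2,-17,0,0,0,0,0,-0.2,-22,0,0,0,0,0,-0.2]'

```text
clock: 44.6
tcp_pos: [547.9, 271.6, 267.4]
ee_rot: [-0.118, 1.569, 0.116]
force: [1.3, 0.5, -1.2]
grip_width: 51.1
```

Call:
apply_moves --increments '[-3,0,-5,0,0,0,-0.2,-5,0,-8,0,0,0,-0.2,-5,0,-8,0,0,0,-0.2,-5,0,-8,0,0,0,-0.2,-5,0,-8,0,0,0,-0.2]'

```text
clock: 45.1
tcp_pos: [469.8, 259.9, 314.5]
ee_rot: [-0.118, 1.569, 0.116]
force: [-1.1, -0.2, -0.6]
grip_width: 51.1
```

```bash
python3 - <<'E'
from h import *
o=robot.observe(); print(o['tcp_pos'],abs(o['joint_vel']).max())
bar(pl(0,72),46.5,'w17'); print('want',pl(0,72)); leafang('s17')
go([600,-110,340],down(8.5))
E
```

```text
[469.81 259.91 314.54] 0.02199955349379533
bar 1383 ((548.0057373046875, 271.478515625), (109.13070678710938, 23.45566177368164), 8.59060287475586) rows 197 274 z 46.69018876175522 [[492.30072021484375, 274.9241638183594], [495.80438232421875, 251.73165893554688], [603.7107543945312, 268.0328674316406], [600.2070922851562, 291.2253723144531]]
want [547.88 271.11]
tab pts 18 phi -179.820409049167
shift [ -2.58 -38.5    7.39] turn [90.01 -0.09  0.21] or [-89.99  -0.21  -0.09] dist 392.91482365251915
```

View pics/w17.png

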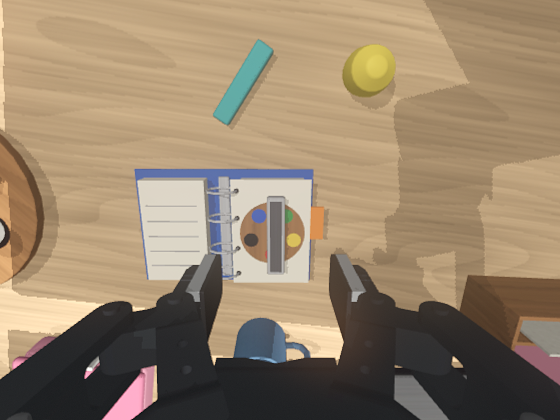

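The weight lies flat on the middle of the turned card (276,235), with the carousel plan face up. One last check of the susan follows.

Call:
apply_moves --increments '[-2.6,-38.5,7.4,90,0,0,-0.2,-2.6,-38.5,7.4,90,0,0,-0.2,-2.6,-38.5,7.4,90,0,0,-0.2,-2.6,-38.5,7.4,90,0,0,-0.2,-2.6,-38.5,7.4,90,0,0,-0.2,-2.6,-38.5,7.4,90,0,0,-0.2,-2.6,-38.5,7.4,90,0,0,-0.2,-2.6,-38.5,7.4,90,0,0,-0.2,-2.6,-38.5,7.4,90,0,0,-0.2,-2.6,-38.5,7.4,90,0,0,-0.2]'

```text
clock: 46.2
tcp_pos: [600.5, -112.2, 339.4]
ee_rot: [1.051, 1.304, -1.056]
force: [0.8, 0.5, -0.4]
grip_width: 51.2
```

Call:
apply_moves --increments '[0,0,1,0,0,0,-0.2,0,0,1,0,0,0,-0.2,0,0,1,0,0,0,-0.2]'

```text
clock: 46.5
tcp_pos: [602.0, -119.8, 340.7]
ee_rot: [1.042, 1.308, -1.046]
force: [0.1, -0.2, -1.3]
grip_width: 51.5
```

```bash
python3 - <<'E'
from h import *
susan('w18'); leafang()
E
```

```text
tcp [ 602.   -119.85  340.66] vel 0.015198901682795514
yellow (array([ 513.04, -231.58]), (51.47502136230469, 52.99723815917969)) turn 0.6761460773192445
green (array([ 594.61, -264.38]), (51.590816497802734, 51.79092788696289)) turn 0.18443997632563092
pointer [ 460.23 -182.99   28.  ] 175.86730725967328 turn 0.3373072596732811
red [ 520.62 -143.17] (44.34853744506836, 44.88916015625) r 74.05805000795391 turn -0.17398012192631096
black [ 603.15 -122.53] (44.38965606689453, 44.803955078125) r 73.73852385908697 turn 1.5434924917771966
blue [ 653.84 -197.  ] (44.35268783569336, 45.60252380371094) r 77.23593973627084 turn 0.28415300634567
tab pts 37 phi -179.88275637065593
```

```bash
python3 -c "
from cell import robot
print(robot.close_job())"
```

```text
the job is handed in; nothing more can be done
None
```

I finished the job in the order asked and handed it in at about 46 s. `close_job` gives no verdict, so what follows is what my own last checks showed.

- **Page weight and card:** I set the weight down in front and turned the card over by its tab. The card now reads about 180°, flat on the left with the plan face up. The weight lies flat on it, under 1 mm from the middle and in line with the spine.
- **Pots:** Only the blue, red and black pots were there. All three stand upright on their marks, off centre by 2.3 mm (blue), 1.0 mm (red) and 2.4 mm (black).
- **Lazy susan:** I knocked it round by about 2.3° clockwise while placing the black pot, then turned it back by its handle. The pointer now reads 0.3° from where it started. The ring marks give 0.2° (green) and 0.7° (yellow); the yellow reading varied by about that much between two looks with the disc still.
- **Other things on the shelf:** I saw nothing else knocked aside and left the turquoise look-alike alone, though I did not measure these again at the end.

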